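Cure a batch of wide resin sleeves in the push-to-open chamber

ROBOT

A 6-joint arm with a two-finger parallel gripper is mounted at the origin on the work surface. World frame = base frame: x ahead of the robot, y to its left, z up, the work surface at z = 0. Lengths are in m, angles in rad, forces in N, time in s.
With the tool pointing down it reaches from about 0.35 to 0.975 m from the base axis. Payload 4.9 kg.
Tool frame: the origin (TCP) lies at the centre of the arm's flange, where the gripper is bolted on; the fingertips stand 173 mm ahead of it and the grasp point (between the pads) lies 155 mm ahead of it (ctrl.finger_overhang is the distance from the TCP to the fingertips, in m); z points along the fingers, y is the direction in which the jaws open and shut (so a half turn about z gives the same grasp; the last joint's range is limited). The gripper opens to 85 mm and grips with 20 to 120 N. Pads are 22 mm wide; open, the fingers measure 114 mm over their backs; the gripper's body (76 mm by 85 mm) begins 54 mm behind the grasp point. The pads swing forward as they close: fully open they stand 13 mm farther back than shut.
Start: joints at [1.088, 0.053, 1.613, -0, 1.476, -0.119], TCP at [0.222, 0.584, 0.405] pointing down, gripper open.
Joint ranges: [-3.01, 3.01], [-1.01, 2.22], [0.06, 2.58], [-1.02, 4.17], [0.09, 2.62], [-3.14, 3.14]. Speed limits (rad/s): [2.57, 2.57, 3.14, 3.14, 3.14, 3.14].

INTERFACE

Orientations are given as a rotation vector (axis times angle).
In Python, from station import ctrl, eyes, spotter gives the robot as it stands.
- The arm moves only by the shell command python3 -m crank 'ROWS' [FORCE]. ROWS is JSON, a list of rows, each a list of 7 numbers: the turn, a rotation vector about the tool's x, y, z in rad, then the shift along the tool's x, y, z in mm, then the closure, from -1 (fully open) to 1 (shut). A call has 1 to 8 rows; each row shifts and turns the pose as measured when the row begins, along the tool's axes as they then stand; what a row does not reach is not made up. A row lasts 1/12 s, in which the tool goes at most 41.7 mm and 7.16 degrees, less where a joint would pass 70% of its speed; a pose out of reach is approached as far as the arm can. A call is refused whole if a number of a shift passes 41.7 or a number of a turn 0.125, either way. A call with a gripper value outside its range is refused whole. The fingers move at their own pace and stop on an object; FORCE is the grip in N (left out, the last holds). Time passes only in rows, so rows that do not move let the fingers close. It gives the time, the measured TCP pose, the force and the opening at its end, in the units of the state.
- ctrl.get_obs(): the state, without advancing time (a new reading comes with each control period).
- eyes.get_image(name): name is "scene" or "top"; returns a dict with "image" (384x512x3 uint8, red, green, blue), "vertical_fov" (degrees; the focal length in pixels is half the picture's height over the tangent of half this angle, whatever the lens; pixels are square), "cx", "cy" (the principal point, pixels), "rvec" (rotation vector, rad) and "tvec" (3), from world to camera coordinates, as OpenCV has them. Camera axes: x right, y down, z forward; pixel columns grow to the right and rows downward; lengths in m; the calibration is good to about 2 mm. A picture is of the moment at which its call begins. There is no depth.
- ctrl.finish_job(): hands the job in, once; it reports no verdict.
Trained networks look in a picture, given as the dict that the camera call returned (one of the last four; its "shot" number tells which), for a name from the list of things; names that differ only in an ending like _2 or _b are one class to them, and where a whole thing is asked for, a point or a joint stands for the part that bears it (a point fixed in the world has none). Each returns a list of dicts, best first, with "confidence" (0 to 1); they miss things now and then, are a little off and sometimes report something else, mostly with a low value. They report only what shows in the picture. A call takes as long as a camera call.
- spotter.look_for(query, picture): "centre" ([x, y, z] in m, in world coordinates, good to about 4 mm: the middle of the surface that is visible of it).
- spotter.outline_of(query, picture): "region" (384x512 bool, what is visible of it).
- spotter.mark_of(query, picture): "centre" ([x, y, z] in m, in world coordinates, good to about 4 mm: a listed point, or the origin of a listed thing).
The state is a dict: "t": time; "q": joint angles; "dq": joint speeds; "effort": joint torques, N m; "tool_pos": TCP position; "tool_rot": TCP orientation; "contact_force": force on the tool from outside, world axes, zero at the start; "wrist_torque": the same for the moment, N m; "opening": finger opening in m.
Only numpy, scipy, OpenCV 4.12 (cv2) and the standard library are available. Lean on these libraries where they do the work, as an engineer would, in place of code of your own. Each camera call takes 0.05 s, during which the arm holds its last target.

TASK

Press the curing chamber's door inward at the white spot until its catch lets go and it swings open. Stand every wide (50 mm) purple sleeve upright inside on the chamber floor, leaving the narrow look-alikes standing on the mat, then shut the door so that the catch holds it flush by itself and press the green start button once it is shut. Do not disturb the cup, the brush or the plaster cast.

Things in the scene. Friction and masses are not known exactly. Their poses are not given: they have to be found in the camera images.
- chamber: Light grey bench-top curing chamber, fixed. Origin: at table height under the centre of its cavity; x points from the robot's side to the hinge, y left, z up. Cavity x -85 to 85 mm, y -160 to 160, flat floor at z = 12. Outside x -125 to 107, y -172 to 245. Rim, shut door's top and the control column left of the cavity (y 160 to 245) are flush at z = 110. Catch pocket at x -118 to -90.
- door (a joint): Top door, amber window in dark frame, 204 x 314 x 12 mm, inset flush, no handle, hinged at its far edge. Rad: 0 shut and caught, negative pressed in (stop -0.056), 1.55 fully open (upright, free edge 312 mm above the table). Caught, it cannot be lifted. Pressed past about -0.041 (8 mm at the white spot, about 7 N; press 9 to 10 mm to be sure) the catch trips; let go, a spring swings it open in about 2 s.
- door_press (a point): White spot, 26 mm, on the door's outer face, mid width, 186 mm from the hinge, 22 mm from the free edge; press here. Site x points to the hinge, z out of the door. After pressing, back off towards the robot, out of the door's arc. To shut: swing it down by its outer face (2 to 5 N) and push the spot 2 to 5 mm below flush, where it catches; beyond 7 mm (over 7 N) it trips and opens again: then redo.
- door_hinge (a point): Point on the door's hinge line (along the chamber's y), mid width: 92 mm beyond the chamber's origin in its x, 104 mm above the table, 6 mm under the door's outer face. A steel striker pin on struts stands 49 mm proud of the hinge plane on the door's inner side at its free edge, mid width (196 mm from the hinge): with the door open it points to the robot, some 300 mm above the table.
- start (a joint): Round green start push button, 36 mm across, on the control column left of the door. Value in m: 0 up, 0.006 fully pressed (5 N), springs back.
- start_top (a point): Centre of the top face of the start button, which is pressed straight down.
- mat: Dark green cutting mat, 300 x 300 mm, paper-thin, flush on the table, fixed. Origin: its centre, at table height.
- wide1: Wide purple resin sleeve, 50 mm outside diameter, 70 mm tall with straight sides, standing upright on the mat with its open end up, heavier at its solid foot; grip it anywhere on the outside. Origin: centre of its underside, z up along its axis. About 0.1 kg. May be absent.
- wide2: Wide purple resin sleeve, 50 mm outside diameter, 70 mm tall with straight sides, standing upright on the mat with its open end up, heavier at its solid foot; grip it anywhere on the outside. Origin: centre of its underside, z up along its axis. About 0.1 kg. May be absent.
- wide3: Wide purple resin sleeve, 50 mm outside diameter, 70 mm tall with straight sides, standing upright on the mat with its open end up, heavier at its solid foot; grip it anywhere on the outside. Origin: centre of its underside, z up along its axis. About 0.1 kg. May be absent.
- wide4: Wide purple resin sleeve, 50 mm outside diameter, 70 mm tall with straight sides, standing upright on the mat with its open end up, heavier at its solid foot; grip it anywhere on the outside. Origin: centre of its underside, z up along its axis. About 0.1 kg. May be absent.
- wide5: Wide purple resin sleeve, 50 mm outside diameter, 70 mm tall with straight sides, standing upright on the mat with its open end up, heavier at its solid foot; grip it anywhere on the outside. Origin: centre of its underside, z up along its axis. About 0.1 kg. May be absent.
- narrow1: Narrow purple resin sleeve, a look-alike: 34 mm outside diameter, 70 mm tall with straight sides, standing upright on the mat with its open end up, heavier at its solid foot; grip it anywhere on the outside. Origin: centre of its underside, z up along its axis. Not part of this batch.
- narrow2: Narrow purple resin sleeve, a look-alike: 34 mm outside diameter, 70 mm tall with straight sides, standing upright on the mat with its open end up, heavier at its solid foot; grip it anywhere on the outside. Origin: centre of its underside, z up along its axis. Not part of this batch.
- cup: Bystander: light blue plastic cup, 76 mm wide, 90 mm high, beyond the mat. Origin: centre of its underside.
- brush: Bystander: brush 170 mm long, lying to the right of the mat. Origin: at table height below its middle.
- cast: Bystander: low round white plaster cast, 100 mm wide, 42 mm high, to the left of the robot. Origin: centre of its underside.

How it is judged:
By the outcome, as a careful person would: the job done as asked, in the order asked, and still so for the second after the job is handed in, with the robot touching nothing.
Of wide1, wide2, wide3, wide4, wide5 only 3 to 5 are there at a start; the rules pass over those that are not, and their reading is None.
At some moment in a run one of wide1, wide2, wide3, wide4, wide5 may be knocked a few centimetres aside while the robot is not near it.
It also fails if it takes over 210 s, if anything falls off the work surface, if the arm or the gripper's body presses on something with over 40 N, if the wrist force passes 120 N, or if a joint passes its speed limit or range.

## Working session

There is one attempt and no reset: what is moved stays moved. The work goes in short steps, Python scripts to look and compute and a shell command to move; the robot and the scene stay as the last step left them, time stands still between calls to the robot, and variables do not carry over. Pictures are saved under pics/ and viewed, and the job is handed in when it is done.

```bash
ls; mkdir -p pics
python3 - <<'E'
from station import ctrl, eyes, spotter
import cv2
o=ctrl.get_obs(); print(o, ctrl.finger_overhang)
for n in("scene","top"):
    p=eyes.get_image(n); cv2.imwrite(f"pics/{n}0.png",p["image"][:,:,::-1]); print({k:v for k,v in p.items() if k!="image"})
    for q in ["chamber","door_press","door_hinge","start_top","mat","wide1","narrow1","cup","brush","cast"]:
        try: print(q,[(round(d["confidence"],2),[round(float(x),3) for x in d["centre"]]) for d in spotter.mark_of(q,p)])
        except Exception as e: print(q,e)
E
```

```text
pics
{'t': 0.0, 'q': array([ 1.08800444e+00,  5.33363932e-02,  1.61429092e+00, -2.14864081e-05,
        1.47601567e+00, -1.19015866e-01]), 'dq': array([-0.00202043,  0.0002906 , -0.00114587, -0.00067716,  0.00077168,
       -0.00012795]), 'effort': array([ 4.52939057e-04, -3.93703830e+01, -3.70167160e+01, -7.23154767e-05,
        7.23327161e-03,  5.11179792e-06]), 'tool_pos': array([0.22226184, 0.58385211, 0.40347719]), 'tool_rot': array([-5.68162841e-01, -3.08919025e+00,  3.08530995e-03]), 'contact_force': array([ 0.01638856, -0.59072512, -0.77596608]), 'wrist_torque': array([-0.02127632,  0.06496215, -0.00617831]), 'opening': 0.08519884866550863} 0.1734
{'vertical_fov': 54.670736724606705, 'cx': 253.76011377273036, 'cy': 191.61502726598354, 'rvec': array([ 2.03441522,  1.11565923, -0.55335429]), 'tvec': array([-0.27472079, -0.23069686,  1.61180326]), 'shot': 1}
chamber [(0.95, [0.539, 0.112, -0.002]), (0.39, [0.544, -0.324, 0.002])]
door_press [(0.84, [0.441, 0.105, 0.113]), (0.38, [0.546, -0.227, -0.002]), (0.34, [0.543, -0.327, 0.001])]
door_hinge [(0.56, [0.63, 0.123, 0.105])]
s
[... 789 characters left out ...]
), 'shot': 2}
chamber [(0.92, [0.54, 0.117, 0.002])]
door_press [(0.74, [0.446, 0.103, 0.111])]
door_hinge [(0.9, [0.629, 0.121, 0.099]), (0.35, [0.645, -0.134, -0.004])]
start_top [(0.4, [0.451, 0.309, 0.131])]
mat [(0.55, [0.549, -0.225, -0.001]), (0.33, [0.786, -0.048, -0.006])]
wide1 [(0.72, [0.542, -0.326, -0.003]), (0.7, [0.45, -0.135, 0.001]), (0.68, [0.543, -0.13, 0.003]), (0.52, [0.547, -0.224, 0.004]), (0.49, [0.442, -0.316, -0.001]), (0.48, [0.643, -0.138, -0.001])]
narrow1 [(0.6, [0.645, -0.133, -0.001]), (0.41, [0.451, -0.222, 0.002])]
cup [(0.88, [0.784, -0.049, -0.004])]
brush [(0.9, [0.415, -0.544, 0.002])]
cast [(0.77, [0.341, 0.499, -0.001]), (0.55, [0.644, -0.134, 0.002])]
```

View pics/scene0.png

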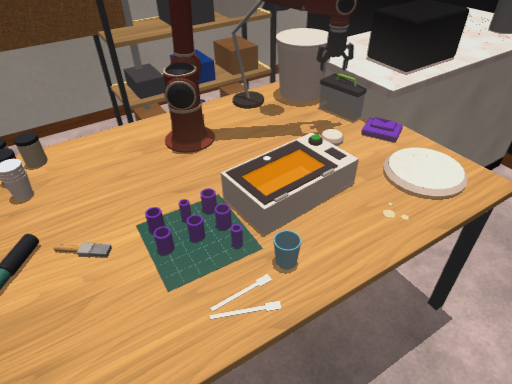

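View pics/top0.png

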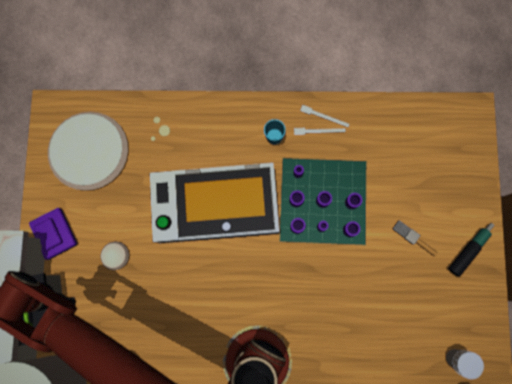

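```bash
cat > h.py <<'E'
from station import ctrl, eyes, spotter
import cv2, numpy as np
from scipy.spatial.transform import Rotation as R
from scipy.optimize import least_squares
CH=(0.54,0.115,0.08) # x,y,yaw
def K(p):
    f=p["image"].shape[0]/2/np.tan(np.radians(p["vertical_fov"]/2))
    return np.array([[f,0,p["cx"]],[0,f,p["cy"]],[0,0,1.]])
def proj(p,X): return cv2.projectPoints(np.array(X,float).reshape(-1,3),p["rvec"],p["tvec"],K(p),None)[0].reshape(-1,2)
def ray(p,uv,z):
    Rm=cv2.Rodrigues(p["rvec"])[0]; c=-Rm.T@p["tvec"]
    d=Rm.T@np.linalg.inv(K(p))@np.array([uv[0],uv[1],1.]); return c+d*(z-c[2])/d[2]
def ch2w(l,ch=None):
    x,y,a=ch or CH; l=np.array(l,float).reshape(-1,3); c,s=np.cos(a),np.sin(a)
    return np.c_[x+c*l[:,0]-s*l[:,1],y+s*l[:,0]+c*l[:,1],l[:,2]]
def shot(n,name=None,scale=1):
    p=eyes.get_image(n)
    if name: cv2.imwrite(f"pics/{name}.png",cv2.resize(p["image"][:,:,::-1],None,fx=scale,fy=scale))
    return p
def marks(q,p): return [(round(d["confidence"],2),[round(float(x),3) for x in d["centre"]]) for d in spotter.mark_of(q,p)]
def plan(tip,jaw,over=0.155,tilt=None):
    """tip: world grasp point; jaw: world angle of jaw (tool y) axis, tool down. prints turn and shift in tool axes (after turn)"""
    o=ctrl.get_obs(); R0=R.from_rotvec(o["tool_rot"])
    best=None
    for k in(0,np.pi):
        a=jaw+k; y=np.array([np.cos(a),np.sin(a),0]); z=np.array([0,0,-1.]); x=np.cross(y,z)
        Rt=R.from_matrix(np.c_[x,y,z]); rv=(R0.inv()*Rt).as_rotvec()
        if best is None or np.linalg.norm(rv)<np.linalg.norm(best[0]): best=(rv,Rt)
    rv,Rt=best
    T=np.array(tip)+np.array([0,0,over]); d=T-o["tool_pos"]
    print("q",o["q"].round(2),"turn",rv.round(3),"shift now-axes",(R0.inv().apply(d)*1000).round(1),"target-axes",(Rt.inv().apply(d)*1000).round(1),"world",(d*1000).round(1))
E
python3 - <<'E'
from h import *
p=shot("top"); im=p["image"][:,:,::-1]
big=cv2.resize(im[150:260,130:300],None,fx=4.5,fy=4.5,interpolation=cv2.INTER_CUBIC); cv2.imwrite("pics/crop.png",big)
cor=[[-.125,-.172,.11],[.107,-.172,.11],[.107,.245,.11],[-.125,.245,.11]]
for yaw in(.04,.06,.08,.1): print(yaw,proj(p,ch2w(cor,(0.54,.115,yaw))).round(1).tolist())
E
```

```text
0.04 [[277.2, 233.1], [275.0, 164.0], [151.1, 167.8], [150.5, 236.8]]
0.06 [[277.9, 232.0], [274.3, 163.0], [150.5, 169.3], [151.2, 238.3]]
0.08 [[278.6, 230.9], [273.6, 162.0], [149.9, 170.8], [152.0, 239.7]]
0.1 [[279.3, 229.8], [272.9, 161.1], [149.3, 172.2], [152.8, 241.2]]
```

View pics/crop.png

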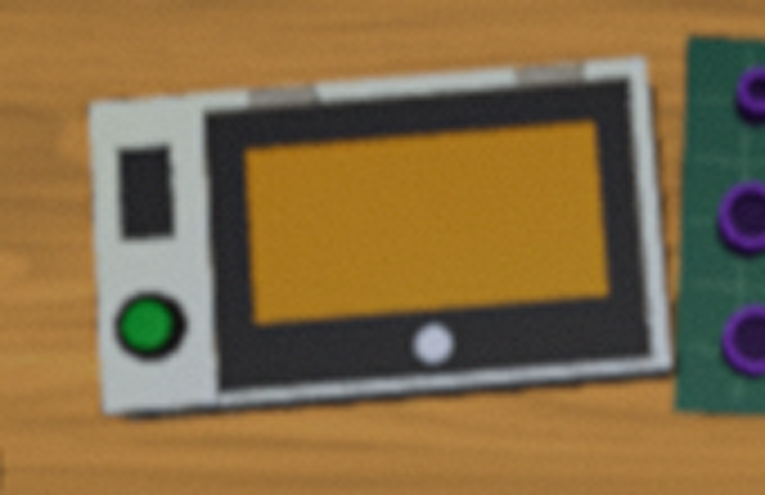

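```bash
python3 - <<'E'
from h import *
p=shot("top")
cor=[[-.125,-.172,.11],[.107,-.172,.11],[.107,.245,.11],[-.125,.245,.11],[-.094,0,.11]]
uv=np.array([[672,370],[645,58],[90,102],[105,413],[433,343]])/4.5+[130,150]-.4
r=least_squares(lambda v:(proj(p,ch2w(cor,tuple(v)))-uv).ravel(),[.54,.115,.08]); print(r.x,r.fun.round(1))
ch=tuple(r.x); print("press",ch2w([-.094,0,.11],ch))
b=ray(p,[149/4.5+130-.4,325/4.5+150-.4],.128); print("btn",b)
x,y,a=ch; d=b[:2]-[x,y]; print("btn local",np.cos(a)*d[0]+np.sin(a)*d[1],-np.sin(a)*d[0]+np.cos(a)*d[1])
s=open("h.py").read().replace("CH=(0.54,0.115,0.08)","CH=(%.4f,%.4f,%.4f)"%ch); open("h.py","w").write(s)
E
python3 - <<'E'
from h import *
a=CH[2]; P=ch2w([-.094,0,.11])[0]; print(a,P)
# jaw along chamber y; closed tips just above spot 40mm
plan(P+[0,0,.04],a+np.pi/2,over=.1734)
E
```

```text
[0.53684321 0.11493717 0.08921361] [ 0.  -0.4  0.3  0.  -0.   0.1 -0.6 -0.   0.3  0.3]
press [[0.44321704 0.10656221 0.11      ]]
btn [0.45343975 0.31258171 0.128     ]
btn local -0.06546256633863445 0.20428938337574462
0.0892 [0.44317371 0.10652631 0.11      ]
q [ 1.09  0.05  1.61  0.    1.48 -0.12] turn [ 0.    -0.    -0.453] shift now-axes [-376.3 -367.8   81.3] target-axes [-177.4 -495.3   81.3] world [ 220.8 -477.6  -81.3]
```

```bash
python3 -m crank '[[0,0,-0.113,0,0,0,1],[0,0,-0.113,0,0,0,1],[0,0,-0.113,0,0,0,1],[0,0,-0.113,0,0,0,1],[0,0,0,-12,-40,0,1],[0,0,0,-12,-40,0,1],[0,0,0,-12,-40,0,1],[0,0,0,-12,-40,0,1]]' 30; python3 -m crank '[[0,0,0,-15,-40,0,1],[0,0,0,-15,-40,0,1],[0,0,0,-15,-40,0,1],[0,0,0,-15,-40,0,1],[0,0,0,-15,-40,0,1],[0,0,0,-15,-40,0,1],[0,0,0,-15,-40,0,1],[0,0,0,0,0,0,1]]'
cat > t.py <<'E'
import sys
from h import *
# usage: t.py lx ly lz jawdeg(local) over [w]
lx,ly,lz,j,ov=map(float,sys.argv[1:6])
if len(sys.argv)>6: P=np.array([lx,ly,lz])/1000
else: P=ch2w([lx/1000,ly/1000,lz/1000])[0]
plan(P,CH[2]+np.radians(j),ov/1000)
E
python3 t.py -94 0 130 90 173.4
```

```text
t: 1.87
tool_pos: [0.2867, 0.4321, 0.4026]
tool_rot: [0.193, -3.134, -0.0]
contact_force: [0.9, -0.4, 0.9]
opening: -0.0004
t: 2.53
tool_pos: [0.4209, 0.1666, 0.4042]
tool_rot: [-0.188, 3.13, -0.0]
contact_force: [-0.5, -0.1, 0.8]
opening: -0.0002
q [ 0.21 -0.38  2.   -0.    1.52 -1.48] turn [-0.001  0.006  0.031] shift now-axes [-14.3 -62.2 100.9] target-axes [-16.8 -61.8 100.8] world [  22.3  -60.  -100.8]
```

```bash
python3 -m crank '[[0,0,0.031,0,0,0,1],[0,0,0,-9,-31,35,1],[0,0,0,-9,-31,35,1],[0,0,0,0,0,15,1],[0,0,0,0,0,0,1]]'; python3 t.py -94 0 110 90 173.4; python3 -c "
from h import *
p=shot('scene','s1',1.5)"
```

```text
t: 2.95
tool_pos: [0.4451, 0.1074, 0.3272]
tool_rot: [-0.125, 3.123, 0.003]
contact_force: [0.3, -0.6, -0.1]
opening: -0.0001
q [ 0.07 -0.31  2.07  0.    1.36 -1.58] turn [ 0.001  0.017 -0.009] shift now-axes [ 2.7 -0.8 43.7] target-axes [ 2.  -0.7 43.8] world [ -1.9  -0.9 -43.8]
```

View pics/s1.png

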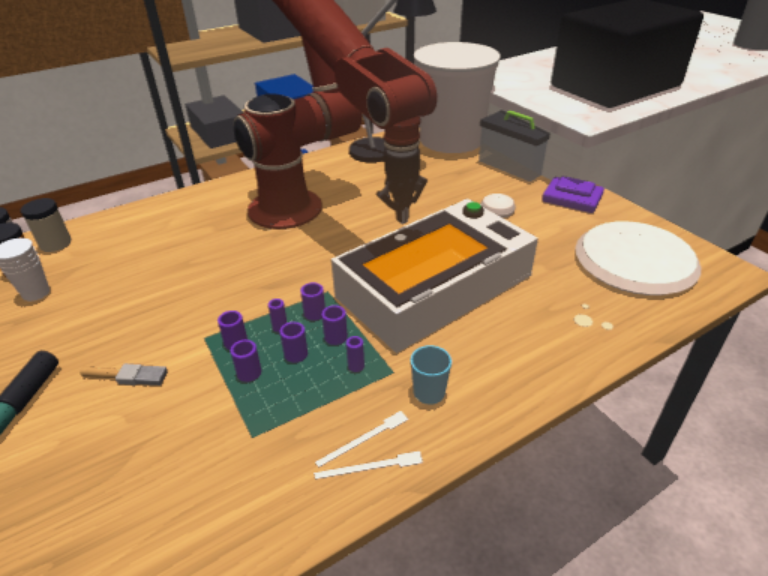

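```bash
python3 -m crank '[[0,0.017,0,2,0,20,1],[0,0,0,0,0,15,1],[0,0,0,0,0,0,1]]'; python3 t.py -94 0 110 90 173.4
```

```text
t: 3.25
tool_pos: [0.4445, 0.1094, 0.2957]
tool_rot: [-0.13, 3.133, 0.003]
contact_force: [-0.2, 0.0, -0.1]
opening: -0.0004
q [ 0.08 -0.27  2.1   0.    1.31 -1.58] turn [ 0.001  0.006 -0.006] shift now-axes [ 1.6 -2.7 12.3] target-axes [ 1.6 -2.7 12.3] world [ -1.3  -2.9 -12.3]
```

```bash
python3 -m crank '[[0,0,0,2,-3,10,1],[0,0,0,0,0,6,1],[0,0,0,0,0,3,1]]';python3 -m crank '[[0,0,0,0,0,3,1],[0,0,0,0,0,0,1]]'; python3 t.py -94 0 110 90 173.4
```

```text
t: 3.5
tool_pos: [0.4435, 0.1077, 0.279]
tool_rot: [-0.136, 3.128, 0.001]
contact_force: [-3.1, -1.1, 8.0]
opening: 0.0003
t: 3.67
tool_pos: [0.4437, 0.108, 0.2773]
tool_rot: [-0.137, 3.128, -0.0]
contact_force: [-1.1, -1.1, 3.3]
opening: 0.0
q [ 0.08 -0.25  2.12 -0.    1.27 -1.58] turn [-0.001  0.01  -0.002] shift now-axes [ 0.5 -1.4 -6.1] target-axes [ 0.6 -1.4 -6.1] world [-0.5 -1.5  6.1]
```

```bash
python3 -m crank '[[0,0,0,0,0,4,1],[0,0,0,0,0,0,1]]'
```

```text
t: 3.83
tool_pos: [0.4442, 0.1083, 0.2748]
tool_rot: [-0.138, 3.126, -0.0]
contact_force: [-1.5, -0.7, 3.0]
opening: 0.0001
```

```bash
python3 -m crank '[[0,0,0,10,0,-30,1],[0,0,0,30,0,-25,1],[0,0,0,35,0,-20,1],[0,0,0,35,0,-20,1],[0,0,0,0,0,0,-1],[0,0,0,0,0,0,-1],[0,0,0,0,0,0,-1],[0,0,0,0,0,0,-1]]'; python3 -m crank '[[0,0,0,0,0,0,-1],[0,0,0,0,0,0,-1],[0,0,0,0,0,0,-1],[0,0,0,0,0,0,-1],[0,0,0,0,0,0,-1],[0,0,0,0,0,0,-1],[0,0,0,0,0,0,-1],[0,0,0,0,0,0,-1]]'; python3 -m crank '[[0,0,0,0,0,0,-1],[0,0,0,0,0,0,-1],[0,0,0,0,0,0,-1],[0,0,0,0,0,0,-1],[0,0,0,0,0,0,-1],[0,0,0,0,0,0,-1],[0,0,0,0,0,0,-1],[0,0,0,0,0,0,-1]]';python3 -c "
from h import *
p=shot('scene','s2',1.5); print(marks('wide1',p)); p=shot('top','t2',1.5)
print(marks('wide1',p)); print(marks('narrow1',p))"
```

```text
t: 4.5
tool_pos: [0.3293, 0.0988, 0.3765]
tool_rot: [-0.138, 3.112, 0.005]
contact_force: [0.4, 0.2, -0.5]
opening: 0.0481
t: 5.17
tool_pos: [0.3324, 0.0988, 0.3691]
tool_rot: [-0.138, 3.131, 0.004]
contact_force: [-0.1, 0.1, -0.9]
opening: 0.0852
t: 5.83
tool_pos: [0.3323, 0.0988, 0.3697]
tool_rot: [-0.138, 3.129, 0.004]
contact_force: [-1.1, 0.5, -0.0]
opening: 0.0851
[(0.95, [0.545, -0.223, -0.001]), (0.84, [0.453, -0.133, 0.001]), (0.7, [0.541, -0.13, 0.001]), (0.55, [0.543, -0.327, 0.001]), (0.54, [0.443, -0.318, 0.002])]
[(0.76, [0.544, -0.131, 0.004]), (0.73, [0.544, -0.325, -0.002]), (0.72, [0.454, -0.132, 0.0]), (0.58, [0.442, -0.319, -0.001]), (0.51, [0.546, -0.222, 0.002]), (0.27, [0.548, -0.225, 0.003])]
[(0.51, [0.452, -0.221, 0.002]), (0.51, [0.642, -0.134, 0.001]), (0.37, [0.414, -0.546, 0.004])]
```

View pics/s2.png

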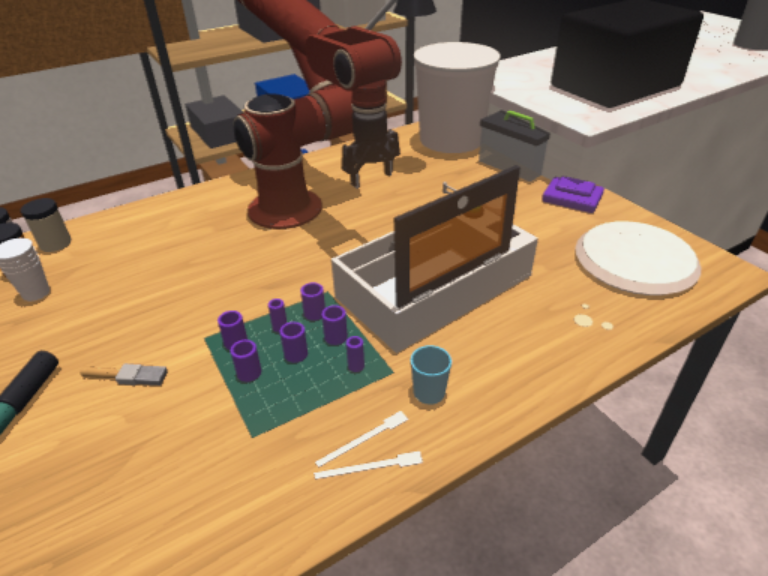

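View pics/t2.png

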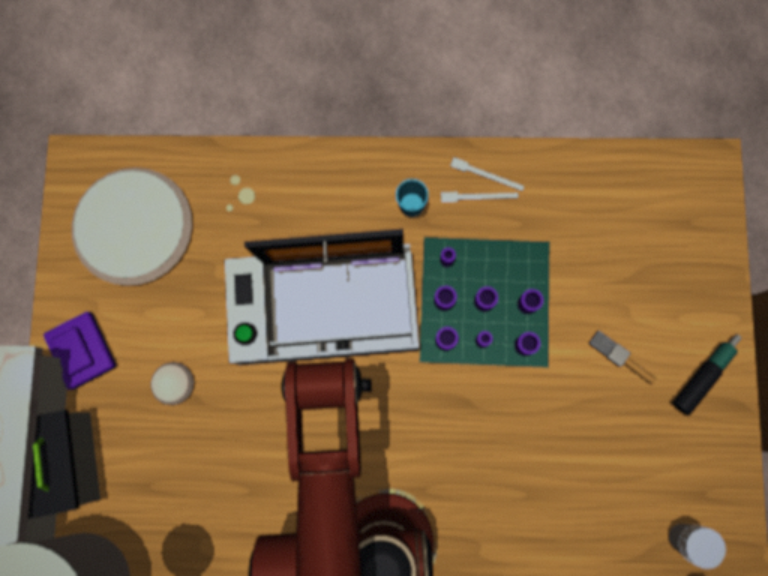

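```bash
python3 t.py 453.5 -133 100 90 155 w
```

```text
q [ 0.07 -0.7   2.26  0.    1.57 -1.59] turn [ 0.002  0.009 -0.001] shift now-axes [ -99.3 -241.9  114.9] target-axes [-100.1 -241.7  114.6] world [ 121.2 -231.9 -114.6]
```

```bash
python3 -m crank '[[0,0,0,-15,-38,0,-0.6],[0,0,0,-15,-38,0,-0.6],[0,0,0,-15,-38,0,-0.6],[0,0,0,-15,-38,0,-0.6],[0,0,0,-15,-38,10,-0.6],[0,0,0,-15,-38,25,-0.6],[0,0,0,-9,-14,25,-0.6],[0,0,0,0,0,0,-0.6]]';  python3 t.py 453.5 -133 52 90 155 w; python3 -c "
from h import *
p=shot('scene'); print(marks('wide1',p)); p=shot('top')
print(marks('wide1',p))"
```

```text
t: 6.75
tool_pos: [0.4567, -0.1327, 0.3153]
tool_rot: [-0.16, 3.117, 0.002]
contact_force: [-0.3, 0.5, -1.0]
opening: 0.0677
q [-0.44 -0.25  2.05  0.01  1.33 -2.12] turn [0.    0.021 0.013] shift now-axes [  5.5  -0.  108.2] target-axes [ 3.200e+00 -1.000e-01  1.083e+02] world [  -3.2   -0.3 -108.3]
[(0.81, [0.546, -0.224, -0.002]), (0.77, [0.543, -0.126, -0.0]), (0.64, [0.455, -0.134, 0.002]), (0.58, [0.544, -0.323, 0.002]), (0.58, [0.447, -0.315, 0.002])]
[(0.75, [0.445, -0.314, -0.0]), (0.62, [0.543, -0.328, 0.001]), (0.52, [0.545, -0.221, 0.0]), (0.52, [0.45, -0.133, -0.0]), (0.38, [0.544, -0.13, 0.003])]
```

```bash
python3 -m crank '[[0,0.02,0.013,3,0,25,-0.6],[0,0,0,0,0,0,-0.6]]';  python3 t.py 453.5 -133 52 90 155 w
```

```text
t: 7.12
tool_pos: [0.4549, -0.1286, 0.2999]
tool_rot: [-0.151, 3.123, -0.01]
contact_force: [-2.0, 0.5, -1.7]
opening: 0.0686
q [-0.43 -0.24  2.06  0.    1.3  -2.1 ] turn [-0.007  0.015  0.007] shift now-axes [ 3.2 -3.6 92.9] target-axes [ 1.8 -4.3 92.9] world [ -1.4  -4.4 -92.9]
```

```bash
python3 -m crank '[[0,0.015,0,2,-4,25,-0.6],[0,0,0,0,0,25,-0.6],[0,0,0,0,0,20,-0.6],[0,0,0,0,0,0,-0.6]]';  python3 t.py 453.5 -133 52 90 155 w
```

```text
t: 7.45
tool_pos: [0.4564, -0.1304, 0.2385]
tool_rot: [-0.163, 3.121, -0.023]
contact_force: [-0.3, -0.6, -0.5]
opening: 0.0682
q [-0.43 -0.15  2.1  -0.01  1.17 -2.11] turn [-0.015  0.016  0.015] shift now-axes [ 3.6 -1.8 31.5] target-axes [ 3.1 -2.3 31.5] world [ -2.9  -2.6 -31.5]
```

```bash
python3 -m crank '[[-0.015,0.016,0.015,3,-2,15,-0.6],[0,0,0,1,0,15,-0.6],[0,0,0,0,0,2,-0.6],[0,0,0,0,0,0,-0.6]]';  python3 t.py 453.5 -133 52 90 155 w
```

```text
t: 7.78
tool_pos: [0.4561, -0.1321, 0.2157]
tool_rot: [-0.148, 3.126, -0.012]
contact_force: [0.8, -0.4, 0.9]
opening: 0.0686
q [-0.44 -0.11  2.11 -0.    1.13 -2.1 ] turn [-0.008  0.012  0.005] shift now-axes [ 2.7 -0.5  8.7] target-axes [ 2.6 -0.6  8.7] world [-2.6 -0.9 -8.7]
```

```bash
python3 -m crank '[[-0.008,0.012,0.005,4,-1,10,-0.6],[0,0,0,0,0,0,-0.6],[0,0,0,0,0,0,1],[0,0,0,0,0,0,1],[0,0,0,0,0,0,1],[0,0,0,0,0,0,1],[0,0,0,0,0,0,1]]' 30;  python3 t.py 453.5 -133 52 90 155 w
```

```text
t: 8.37
tool_pos: [0.4542, -0.1332, 0.2116]
tool_rot: [-0.143, 3.131, -0.003]
contact_force: [0.3, -0.3, -1.3]
opening: 0.0492
q [-0.44 -0.11  2.11  0.    1.13 -2.11] turn [-0.002  0.007  0.002] shift now-axes [0.7 0.3 4.6] target-axes [0.7 0.3 4.6] world [-0.7  0.2 -4.6]
```

```bash
python3 -m crank '[[0,0,0,0,0,-15,1],[0,0,0,0,0,-30,1],[0,0,0,0,0,-35,1],[0,0,0,0,0,-35,1],[0,0,0,0,0,-35,1],[0,0,0,0,0,-15,1],[0,0,0,0,0,0,1]]';  python3 t.py -50 0 180 90 155
```

```text
t: 8.95
tool_pos: [0.4512, -0.1322, 0.3788]
tool_rot: [0.142, -3.135, -0.008]
contact_force: [1.1, 0.1, -1.6]
opening: 0.0495
q [-0.44 -0.31  1.99  0.    1.47 -2.11] turn [ 0.005 -0.003  0.002] shift now-axes [-57.8 238.2  44.8] target-axes [-57.2 238.5  43.8] world [ 35.8 242.6 -43.8]
```

```bash
python3 -m crank '[[0,0,0,-9,36,0,1],[0,0,0,-9,38,0,1],[0,0,0,-9,38,0,1],[0,0,0,-9,38,0,1],[0,0,0,-9,38,0,1],[0,0,0,-9,38,5,1],[0,0,0,0,15,15,1],[0,0,0,0,0,0,1]]';  python3 t.py -50 0 64.6 90 155
```

```text
t: 9.62
tool_pos: [0.4835, 0.1207, 0.3505]
tool_rot: [0.127, -3.13, -0.005]
contact_force: [0.1, 0.2, -2.4]
opening: 0.0492
q [ 0.09 -0.22  1.96  0.    1.41 -1.56] turn [ 0.004 -0.009 -0.008] shift now-axes [ -3.9 -11.  130.8] target-axes [ -2.6 -10.5 130.9] world [   3.5  -10.3 -130.9]
```

```bash
python3 -m crank '[[0.004,-0.009,-0.008,-3,-10,25,1],[0,0,0,0,0,25,1],[0,0,0,0,0,20,1],[0,0,0,0,0,0,1]]';  python3 t.py -50 0 68.6 90 155
```

```text
t: 9.95
tool_pos: [0.4859, 0.1109, 0.2745]
tool_rot: [0.148, -3.134, 0.003]
contact_force: [-1.0, 0.0, -1.7]
opening: 0.0494
q [ 0.08 -0.13  2.02 -0.    1.26 -1.59] turn [-0.002 -0.004  0.005] shift now-axes [-1.2 -0.5 50.9] target-axes [-1.  -0.6 50.9] world [  1.1  -0.5 -50.9]
```

```bash
python3 -m crank '[[0,-0.004,0.004,-1,0,25,1],[0,0,0,0,0,15,1],[0,0,0,0,0,0,1]]';  python3 t.py -50 0 68.6 90 155; python3 -c "
from h import *
p=shot('scene','s3',1.5); print(marks('wide1',p))"
```

```text
t: 10.2
tool_pos: [0.4868, 0.1087, 0.2332]
tool_rot: [0.137, -3.137, 0.004]
contact_force: [-0.2, 0.1, -0.7]
opening: 0.0494
q [ 0.07 -0.08  2.04 -0.    1.18 -1.59] turn [-0.002 -0.002 -0.002] shift now-axes [-0.3  1.7  9.6] target-axes [-0.3  1.7  9.6] world [ 0.2  1.7 -9.6]
[(0.91, [0.543, -0.328, 0.0]), (0.8, [0.544, -0.127, -0.002]), (0.58, [0.446, -0.32, 0.002]), (0.57, [0.544, -0.222, 0.002])]
```

View pics/s3.png

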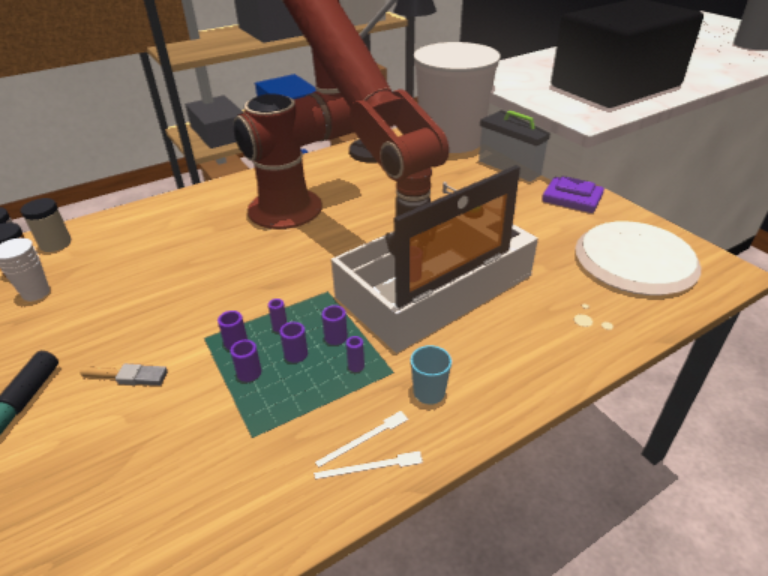

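```bash
python3 -m crank '[[0,0,0,0,2,6,1],[0,0,0,0,0,3,1],[0,0,0,0,0,0,1]]';  python3 t.py -50 0 68.6 90 155
```

```text
t: 10.55
tool_pos: [0.4895, 0.1107, 0.2305]
tool_rot: [-0.136, 3.13, -0.003]
contact_force: [-0.5, -0.1, -0.3]
opening: 0.0492
q [ 0.07 -0.07  2.04 -0.    1.16 -1.58] turn [-0.002  0.009 -0.002] shift now-axes [2.6 0.  6.9] target-axes [2.5 0.  6.9] world [-2.5 -0.2 -6.9]
```

```bash
python3 -m crank '[[0,0,0,0,0,3,1],[0,0,0,0,0,0,1]]';  python3 t.py -50 0 68.6 90 155
```

```text
t: 10.72
tool_pos: [0.4902, 0.1108, 0.229]
tool_rot: [-0.136, 3.127, -0.003]
contact_force: [-0.3, -0.3, -1.6]
opening: 0.0494
q [ 0.07 -0.06  2.04 -0.    1.15 -1.58] turn [-0.003  0.012 -0.002] shift now-axes [ 3.3 -0.   5.3] target-axes [ 3.2 -0.   5.4] world [-3.2 -0.3 -5.4]
```

```bash
python3 -m crank '[[0,0.012,0,3,0,4,1],[0,0,0,0,0,3,1],[0,0,0,0,0,0,1]]';  python3 t.py -50 0 68.6 90 155
```

```text
t: 10.97
tool_pos: [0.4876, 0.1106, 0.2227]
tool_rot: [-0.137, 3.137, -0.004]
contact_force: [0.6, -0.2, -1.7]
opening: 0.0493
q [ 0.07 -0.06  2.05 -0.    1.15 -1.58] turn [-0.003  0.001 -0.002] shift now-axes [ 0.6 -0.1 -0.9] target-axes [ 0.6 -0.1 -0.9] world [-0.6 -0.2  0.9]
```

```bash
python3 -m crank '[[0,0,0,0,0,3,1],[0,0,0,0,0,0,1]]'
```

```text
t: 11.13
tool_pos: [0.4889, 0.1108, 0.2239]
tool_rot: [-0.138, 3.138, -0.005]
contact_force: [1.4, 0.0, -1.9]
opening: 0.0493
```

```bash
python3 -m crank '[[0,0,0,0,0,3,1],[0,0,0,0,0,2,1],[0,0,0,0,0,0,1]]'
```

```text
t: 11.38
tool_pos: [0.4905, 0.111, 0.2233]
tool_rot: [-0.138, 3.136, -0.005]
contact_force: [0.0, -0.9, -1.4]
opening: 0.049
```

```bash
python3 -m crank '[[0,0,0,2,0,4,1],[0,0,0,0,0,3,1]]'; python3 -m crank '[[0,0,0,0,0,0,1]]'
```

```text
t: 11.55
tool_pos: [0.491, 0.1112, 0.2224]
tool_rot: [-0.139, 3.132, -0.005]
contact_force: [-15.6, -0.8, 27.1]
opening: 0.0494
t: 11.63
tool_pos: [0.4914, 0.1112, 0.2232]
tool_rot: [-0.139, 3.131, -0.005]
contact_force: [-0.1, 0.7, -1.2]
opening: 0.0496
```

```bash
python3 -m crank '[[0,0,0,0,0,0,-0.6],[0,0,0,0,0,0,-0.6],[0,0,0,0,0,0,-0.6],[0,0,0,0,0,-20,-0.6],[0,0,0,0,0,-30,-0.6],[0,0,0,0,0,-35,-0.6],[0,0,0,0,0,-35,-0.6],[0,0,0,0,0,0,-0.6]]'; python3 -c "
from h import *
p=shot('scene'); print(marks('wide1',p)); p=shot('top','t4',1.5); print(marks('wide1',p))"; python3 t.py 544 -129 110 0 155 w
```

```text
t: 12.3
tool_pos: [0.488, 0.1112, 0.3388]
tool_rot: [0.139, -3.132, 0.006]
contact_force: [0.9, -0.5, 0.4]
opening: 0.0685
[(0.81, [0.544, -0.326, -0.0]), (0.78, [0.546, -0.222, -0.002]), (0.78, [0.543, -0.127, -0.003]), (0.75, [0.443, -0.315, 0.002])]
[(0.71, [0.544, -0.22, 0.002]), (0.7, [0.546, -0.13, 0.002]), (0.58, [0.444, -0.316, 0.001]), (0.57, [0.491, 0.116, 0.015]), (0.55, [0.543, -0.33, -0.001])]
q [ 0.08 -0.19  1.97 -0.    1.38 -1.58] turn [-0.019 -0.014  1.57 ] shift now-axes [ -38.3 -244.    65.1] target-axes [-244.2   36.8   65.1] world [  58.4 -240.   -65.1]
```

View pics/t4.png

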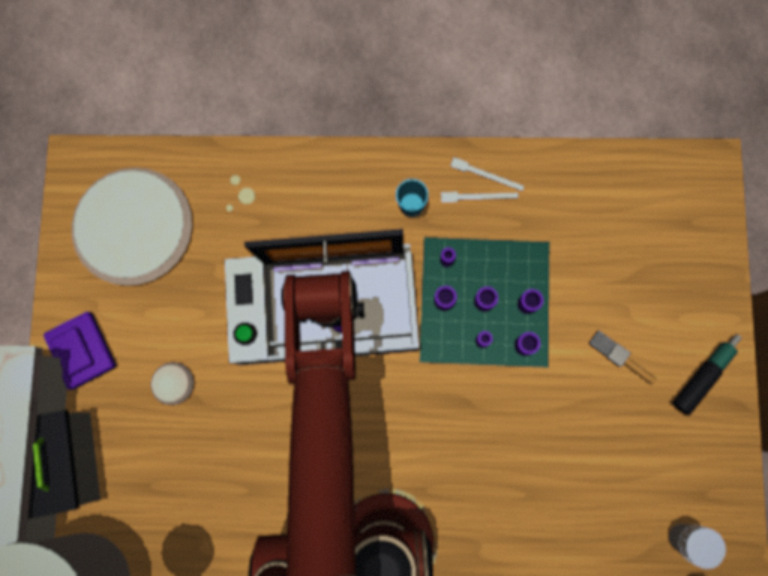

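```bash
python3 -m crank '[[0,0,0.12,0,0,0,-0.6],[0,0,0.12,0,0,0,-0.6],[0,0,0.12,0,0,0,-0.6],[0,0,0.12,0,0,0,-0.6],[0,0,0.12,0,0,0,-0.6],[0,0,0.12,0,0,0,-0.6],[0,0,0.12,0,0,0,-0.6],[0,0,0.12,0,0,0,-0.6]]';python3 -m crank '[[0,0,0.12,0,0,0,-0.6],[0,0,0.12,0,0,0,-0.6],[0,0,0.12,0,0,0,-0.6],[0,0,0.12,0,0,0,-0.6],[0,0,0.12,0,0,0,-0.6],[0,0,0,0,0,0,-0.6]]';python3 t.py 544 -129 110 0 155 w
```

```text
t: 13.17
tool_pos: [0.4804, 0.1104, 0.3101]
tool_rot: [-1.36, -2.783, 0.046]
contact_force: [-0.5, -0.0, 1.6]
opening: 0.0683
t: 13.67
tool_pos: [0.4759, 0.1099, 0.2943]
tool_rot: [-2.147, -2.223, 0.094]
contact_force: [-0.9, -0.8, -0.6]
opening: 0.0684
q [ 0.08 -0.16  2.01 -0.    1.37  0.04] turn [-0.079  0.004 -0.055] shift now-axes [-240.9   62.    26.1] target-axes [-244.    46.6   29.3] world [  68.1 -238.9  -29.3]
```

```bash
python3 -m crank '[[-0.079,0.004,-0.055,0,0,-25,-0.6],[0,0,0,-10,2,-25,-0.6],[0,0,0,-36,7,0,-0.6],[0,0,0,-36,7,0,-0.6],[0,0,0,-36,7,0,-0.6],[0,0,0,-36,7,0,-0.6],[0,0,0,-36,7,0,-0.6],[0,0,0,0,0,0,-0.6]]';python3 t.py 544 -129 110 0 155 w
```

```text
t: 14.33
tool_pos: [0.5333, -0.0805, 0.3306]
tool_rot: [-2.067, -2.347, 0.018]
contact_force: [-0.1, -1.0, 0.7]
opening: 0.0684
q [-0.29 -0.09  1.88 -0.    1.37 -0.41] turn [-0.018 -0.003  0.037] shift now-axes [-49.7   5.7  65.4] target-axes [-49.3   6.4  65.6] world [ 10.7 -48.5 -65.6]
```

```bash
python3 -m crank '[[-0.018,0,0.037,-35,5,0,-0.6],[0,0,0,-16,1,10,-0.6],[0,0,0,0,0,0,-0.6]]';python3 -c "
from h import *
p=shot('scene'); print(marks('wide1',p)); p=shot('top'); print(marks('wide1',p))"; python3 t.py 544.5 -128.5 48 0 155 w
```

```text
t: 14.58
tool_pos: [0.5446, -0.1329, 0.3152]
tool_rot: [-2.108, -2.317, -0.0]
contact_force: [-0.6, 0.5, -0.7]
opening: 0.0683
[(0.81, [0.544, -0.125, 0.001]), (0.8, [0.542, -0.327, 0.001]), (0.77, [0.446, -0.318, 0.004]), (0.6, [0.546, -0.222, -0.001]), (0.44, [0.63, 0.122, 0.106]), (0.3, [0.629, 0.126, 0.288])]
[(0.71, [0.489, 0.114, 0.009]), (0.59, [0.441, -0.314, 0.001]), (0.57, [0.545, -0.221, 0.001]), (0.51, [0.541, -0.132, 0.002])]
q [-0.37 -0.03  1.84  0.    1.33 -0.47] turn [-0.002 -0.006  0.007] shift now-axes [  1.1  -0.3 115.4] target-axes [  1.8  -0.5 115.4] world [  -0.7    1.7 -115.4]
```

```bash
python3 -m crank '[[0,-0.006,0.007,1,0,28,-0.6],[0,0,0,0,0,28,-0.6],[0,0,0,0,0,25,-0.6],[0,0,0,0,0,10,-0.6],[0,0,0,0,0,0,-0.6]]'; python3 t.py 544 -129 56 0 155 w
```

```text
t: 15.2
tool_pos: [0.5467, -0.1233, 0.23]
tool_rot: [2.102, 2.324, 0.005]
contact_force: [-0.2, 0.0, -0.0]
opening: 0.0682
q [-0.35  0.07  1.9  -0.    1.16 -0.46] turn [0.008 0.004 0.011] shift now-axes [-5.3 -3.4 19. ] target-axes [-5.4 -3.2 19. ] world [ -2.7  -5.7 -19. ]
```

```bash
python3 -m crank '[[0.008,0.004,0.011,-5,-3,14,-0.6],[0,0,0,0,0,6,-0.6],[0,0,0,0,0,0,-0.6]]'; python3 t.py 544 -129 56 0 155 w
```

```text
t: 15.45
tool_pos: [0.5451, -0.1277, 0.2112]
tool_rot: [2.116, 2.32, 0.002]
contact_force: [-0.3, -0.2, -0.1]
opening: 0.0683
q [-0.36  0.1   1.91  0.    1.13 -0.46] turn [0.002 0.001 0.003] shift now-axes [-1.2 -1.3  0.2] target-axes [-1.2 -1.3  0.2] world [-1.1 -1.3 -0.2]
```

```bash
python3 -m crank '[[0,0,0,-1,-1,1,1],[0,0,0,0,0,0,1],[0,0,0,0,0,0,1],[0,0,0,0,0,0,1],[0,0,0,0,0,0,1],[0,0,0,0,0,0,1]]' 30;  python3 -m crank '[[0,0,0,0,0,0,1],[0,0,0,0,0,-15,1],[0,0,0,0,0,-30,1],[0,0,0,0,0,-35,1],[0,0,0,0,0,-35,1],[0,0,0,0,0,-35,1],[0,0,0,0,0,-15,1],[0,0,0,0,0,0,1]]';  python3 t.py -22 -128 180 0 155
```

```text
t: 15.95
tool_pos: [0.5456, -0.1298, 0.2138]
tool_rot: [2.112, 2.315, 0.005]
contact_force: [-1.6, -0.2, -0.9]
opening: 0.049
t: 16.62
tool_pos: [0.5429, -0.1289, 0.3823]
tool_rot: [-2.117, -2.32, -0.0]
contact_force: [0.8, 0.3, -1.1]
opening: 0.0497
q [-0.37 -0.09  1.79  0.    1.44 -0.46] turn [-0.    -0.001  0.002] shift now-axes [115.4  -6.1  47.4] target-axes [115.4  -6.4  47.3] world [-16.6 114.3 -47.3]
```

```bash
python3 -m crank '[[0,0,0,36,-2,0,1],[0,0,0,38,-2,0,1],[0,0,0,38,-2,10,1],[0,0,0,3,0,20,1],[0,0,0,0,0,20,1],[0,0,0,0,0,0,1]]';  python3 t.py -22 -128 70.5 0 155
```

```text
t: 17.12
tool_pos: [0.5255, -0.011, 0.3288]
tool_rot: [2.119, 2.316, 0.003]
contact_force: [-0.7, 0.1, -2.2]
opening: 0.0488
q [-0.16 -0.13  1.92  0.    1.35 -0.25] turn [ 0.003  0.001 -0.001] shift now-axes [-3.600e+00  1.000e-01  1.033e+02] target-axes [ -3.7   0.4 103.3] world [   0.7   -3.6 -103.3]
```

```bash
python3 -m crank '[[0.003,0.001,0,-4,0,25,1],[0,0,0,0,0,28,1],[0,0,0,0,0,22,1],[0,0,0,0,0,8,1],[0,0,0,0,0,0,1]]';  python3 t.py -22 -128 70.5 0 155
```

```text
t: 17.53
tool_pos: [0.5253, -0.0154, 0.2412]
tool_rot: [-2.119, -2.315, 0.003]
contact_force: [-0.0, 0.2, -0.5]
opening: 0.0495
q [-0.17 -0.02  1.98 -0.    1.19 -0.26] turn [-0.003 -0.001 -0.001] shift now-axes [ 0.8  1.1 15.7] target-axes [ 0.8  1.  15.7] world [  0.9   0.9 -15.7]
```

```bash
python3 -m crank '[[0,0,0,1,1,8,1],[0,0,0,0,0,4,1],[0,0,0,0,0,0,1]]';  python3 t.py -22 -128 70.5 0 155
```

```text
t: 17.78
tool_pos: [0.5272, -0.015, 0.2302]
tool_rot: [-2.122, -2.315, 0.001]
contact_force: [-0.4, 0.1, -1.8]
opening: 0.0486
q [-0.17 -0.    1.98 -0.    1.17 -0.26] turn [-0.001 -0.    -0.002] shift now-axes [ 0.5 -0.9  4.7] target-axes [ 0.5 -0.9  4.7] world [-0.9  0.4 -4.7]
```

```bash
python3 -m crank '[[0,0,0,0,-1,4,1],[0,0,0,0,0,1,1]]';  python3 -m crank '[[0,0,0,0,0,2,1]]';  python3 -m crank '[[0,0,0,0,0,2,1]]'; python3 t.py -22 -128 70.5 0 155
```

```text
t: 17.95
tool_pos: [0.5272, -0.0153, 0.227]
tool_rot: [2.121, 2.315, 0.002]
contact_force: [-0.3, 0.5, -2.1]
opening: 0.0493
t: 18.03
tool_pos: [0.5277, -0.0154, 0.226]
tool_rot: [2.12, 2.313, 0.004]
contact_force: [0.1, 0.7, 0.3]
opening: 0.0491
t: 18.12
tool_pos: [0.528, -0.0154, 0.2244]
tool_rot: [2.119, 2.313, 0.005]
contact_force: [-0.1, 0.1, -0.5]
opening: 0.0493
q [-0.17  0.01  1.98 -0.    1.15 -0.26] turn [ 0.005  0.001 -0.002] shift now-axes [ 1.  -1.6 -1.1] target-axes [ 1.  -1.6 -1.1] world [-1.7  0.8  1.1]
```

```bash
python3 -m crank '[[0,0,0,0,-2,2,1]]';  python3 -m crank '[[0,0,0,0,0,0,-0.6],[0,0,0,0,0,0,-0.6],[0,0,0,0,0,0,-0.6],[0,0,0,0,0,-20,-0.6],[0,0,0,0,0,-30,-0.6],[0,0,0,0,0,-35,-0.6],[0,0,0,0,0,-35,-0.6],[0,0,0,0,0,0,-0.6]]'; python3 t.py 545 -222 110 0 155 w;python3 -c "
from h import *
p=shot('scene'); print(marks('wide1',p)); p=shot('top','t5',1.5); print(marks('wide1',p))"
```

```text
t: 18.2
tool_pos: [0.5266, -0.0156, 0.2231]
tool_rot: [2.118, 2.311, 0.007]
contact_force: [2.4, 0.1, 13.5]
opening: 0.049
t: 18.87
tool_pos: [0.5241, -0.0153, 0.3446]
tool_rot: [-2.122, -2.316, 0.001]
contact_force: [0.7, -0.6, 1.0]
opening: 0.0683
q [-0.17 -0.15  1.91 -0.    1.38 -0.26] turn [-0.001 -0.    -0.002] shift now-axes [-207.8    2.9   79.5] target-axes [-207.8    2.4   79.6] world [  20.9 -206.7  -79.6]
[(0.96, [0.547, -0.225, -0.0]), (0.79, [0.543, -0.326, 0.0]), (0.53, [0.447, -0.32, 0.003]), (0.41, [0.527, -0.014, 0.011]), (0.19, [0.453, -0.221, 0.002])]
[(0.61, [0.442, -0.317, 0.001]), (0.54, [0.542, -0.326, -0.001]), (0.5, [0.545, -0.22, 0.004])]
```

View pics/t5.png

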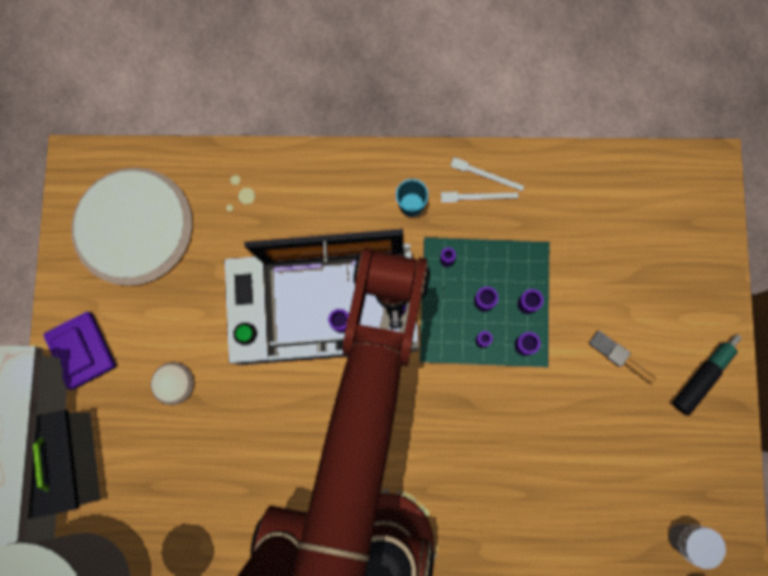

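```bash
python3 -m crank '[[0,0,0,-36,0,0,-0.6],[0,0,0,-38,0,0,-0.6],[0,0,0,-38,0,0,-0.6],[0,0,0,-38,0,10,-0.6],[0,0,0,-38,0,10,-0.6],[0,0,0,-25,2,15,-0.6],[0,0,0,0,0,0,-0.6],[0,0,0,0,0,0,-0.6]]'; python3 t.py 545.5 -222 56 0 155 w
```

```text
t: 19.73
tool_pos: [0.5382, -0.2328, 0.2799]
tool_rot: [-2.091, -2.294, 0.023]
contact_force: [-0.2, -0.4, 0.0]
opening: 0.0683
q [-0.53  0.08  1.8  -0.01  1.3  -0.62] turn [-0.037 -0.018  0.003] shift now-axes [ 8.9 10.8 68.7] target-axes [10.1  8.3 68.9] world [  7.3  10.8 -68.9]
```

```bash
python3 -m crank '[[-0.037,-0.018,0.003,10,8,0,-0.6],[0,0,0,0,0,0,-0.6]]'; python3 t.py 545.5 -222 56 0 155 w;python3 -c "
from h import *
p=shot('scene'); print(marks('wide1',p))"
```

```text
t: 19.9
tool_pos: [0.544, -0.2215, 0.2757]
tool_rot: [-2.118, -2.313, 0.001]
contact_force: [0.3, 0.4, -0.5]
opening: 0.068
q [-0.51  0.08  1.81  0.    1.26 -0.6 ] turn [-0.004 -0.004 -0.001] shift now-axes [-0.9  1.7 64.7] target-axes [-0.6  1.4 64.7] world [  1.5  -0.5 -64.7]
[(0.77, [0.443, -0.32, 0.002]), (0.65, [0.543, -0.327, -0.001]), (0.64, [0.547, -0.224, -0.001]), (0.56, [0.523, -0.01, 0.011]), (0.44, [0.628, 0.123, 0.289])]
```

```bash
python3 -m crank '[[-0.004,-0.004,0,-1,1,25,-0.6],[0,0,0,0,0,25,-0.6],[0,0,0,0,0,10,-0.6],[0,0,0,0,0,0,-0.6]]'; python3 t.py 545.5 -222.5 56 0 155 w
```

```text
t: 20.33
tool_pos: [0.5454, -0.2214, 0.2177]
tool_rot: [2.114, 2.32, -0.004]
contact_force: [-0.3, 0.4, -0.1]
opening: 0.068
q [-0.51  0.15  1.84 -0.    1.15 -0.6 ] turn [0.    0.004 0.004] shift now-axes [-1.1 -0.   6.7] target-axes [-1.1 -0.   6.7] world [ 0.1 -1.1 -6.7]
```

```bash
python3 -m crank '[[0,0.004,0.004,-1,0,6,-0.6],[0,0,0,0,0,1,1],[0,0,0,0,0,0,1],[0,0,0,0,0,0,1],[0,0,0,0,0,0,1],[0,0,0,0,0,0,1],[0,0,0,0,0,0,1]]' 30;  python3 -m crank '[[0,0,0,0,0,0,1],[0,0,0,0,0,-15,1],[0,0,0,0,0,-30,1],[0,0,0,0,0,-35,1],[0,0,0,0,0,-35,1],[0,0,0,0,0,-35,1],[0,0,0,0,0,-15,1],[0,0,0,0,0,0,1]]';  python3 t.py -22 -66 180 0 155
```

```text
t: 20.92
tool_pos: [0.5467, -0.2226, 0.2145]
tool_rot: [2.117, 2.316, 0.002]
contact_force: [0.4, 0.3, -1.8]
opening: 0.0489
t: 21.58
tool_pos: [0.5447, -0.2218, 0.3832]
tool_rot: [-2.116, -2.315, 0.002]
contact_force: [0.3, -0.0, -0.8]
opening: 0.0492
q [-0.51 -0.02  1.72  0.    1.44 -0.6 ] turn [-0.004 -0.003  0.001] shift now-axes [270.    0.4  48.9] target-axes [2.701e+02 1.000e-01 4.820e+01] world [-24.  269.  -48.2]
```

```bash
python3 -m crank '[[0,0,0,36,0,0,1],[0,0,0,38,0,0,1],[0,0,0,38,0,0,1],[0,0,0,38,0,0,1],[0,0,0,38,0,0,1],[0,0,0,38,0,0,1],[0,0,0,38,0,0,1],[0,0,0,0,0,0,1]]';  python3 t.py -22 -66 71 0 155
```

```text
t: 22.25
tool_pos: [0.5188, 0.049, 0.3755]
tool_rot: [-2.124, -2.304, 0.007]
contact_force: [0.2, 0.2, -1.3]
opening: 0.0491
q [-0.05 -0.18  1.88  0.    1.45 -0.13] turn [-0.009 -0.003 -0.008] shift now-axes [ -2.4   3.1 149.5] target-axes [ -1.9   1.8 149.5] world [   1.9   -1.8 -149.5]
```

```bash
python3 -m crank '[[-0.009,-0.003,-0.008,-2,2,20,1],[0,0,0,0,0,28,1],[0,0,0,0,0,28,1],[0,0,0,0,0,28,1],[0,0,0,0,0,15,1],[0,0,0,0,0,5,1],[0,0,0,0,0,0,1]]';  python3 t.py -22 -66 71 0 155
```

```text
t: 22.83
tool_pos: [0.5174, 0.0498, 0.2392]
tool_rot: [-2.107, -2.324, 0.008]
contact_force: [-0.3, 0.8, -0.6]
opening: 0.049
q [-0.05 -0.03  1.99 -0.    1.19 -0.14] turn [-0.007  0.     0.009] shift now-axes [-2.9  3.2 13.1] target-axes [-2.9  3.1 13.2] world [  3.3  -2.6 -13.2]
```

```bash
python3 -m crank '[[-0.007,0,0.009,-3,3,7,1],[0,0,0,0,0,3,1],[0,0,0,0,0,0,1]]';  python3 t.py -22 -66 71 0 155
```

```text
t: 23.08
tool_pos: [0.5213, 0.0463, 0.2288]
tool_rot: [2.121, 2.315, 0.002]
contact_force: [0.3, -0.3, -0.5]
opening: 0.0494
q [-0.05 -0.01  1.99 -0.    1.16 -0.14] turn [ 0.002  0.    -0.002] shift now-axes [ 1.  -0.4  2.8] target-axes [ 1.  -0.4  2.8] world [-0.5  0.9 -2.8]
```

```bash
python3 -m crank '[[0,0,0,1,0,3,1]]';  python3 -m crank '[[0,0,0,0,0,2,1]]';  python3 -m crank '[[0,0,0,0,0,2,1]]'
```

```text
t: 23.17
tool_pos: [0.522, 0.047, 0.2271]
tool_rot: [2.12, 2.313, 0.004]
contact_force: [0.9, 0.2, -0.2]
opening: 0.0493
t: 23.25
tool_pos: [0.5224, 0.047, 0.2257]
tool_rot: [2.12, 2.312, 0.006]
contact_force: [-0.3, -0.5, -1.5]
opening: 0.0494
t: 23.33
tool_pos: [0.5229, 0.0469, 0.2245]
tool_rot: [2.118, 2.311, 0.008]
contact_force: [-0.2, 0.7, -1.6]
opening: 0.0489
```

```bash
python3 -m crank '[[0,0,0,0,-2,2,1]]';  python3 -m crank '[[0,0,0,0,0,0,-0.6],[0,0,0,0,0,0,-0.6],[0,0,0,0,0,0,-0.6],[0,0,0,0,0,-20,-0.6],[0,0,0,0,0,-30,-0.6],[0,0,0,0,0,-35,-0.6],[0,0,0,0,0,-35,-0.6],[0,0,0,0,0,0,-0.6]]'; python3 t.py 443.5 -317 110 0 155 w;python3 -c "
from h import *
p=shot('scene'); print(marks('wide1',p)); p=shot('top','t6',1.5); print(marks('wide1',p))"
```

```text
t: 23.42
tool_pos: [0.522, 0.0468, 0.2241]
tool_rot: [2.117, 2.309, 0.012]
contact_force: [1.5, 1.3, 7.6]
opening: 0.0494
t: 24.08
tool_pos: [0.5192, 0.0471, 0.3467]
tool_rot: [2.119, 2.313, 0.005]
contact_force: [1.5, -0.4, 1.4]
opening: 0.0682
q [-0.05 -0.16  1.91 -0.    1.38 -0.14] turn [ 0.005  0.001 -0.002] shift now-axes [-356.  -107.7   81.5] target-axes [-355.9 -107.8   81.7] world [ -75.7 -364.1  -81.7]
[(0.8, [0.543, -0.328, 0.002]), (0.65, [0.447, -0.323, 0.004]), (0.64, [0.526, -0.015, 0.012]), (0.4, [0.524, 0.043, 0.011]), (0.33, [0.418, -0.543, -0.0])]
[(0.75, [0.54, -0.326, 0.0]), (0.66, [0.491, 0.112, 0.015]), (0.53, [0.445, -0.317, -0.001]), (0.44, [0.526, -0.017, 0.013])]
```

View pics/t6.png

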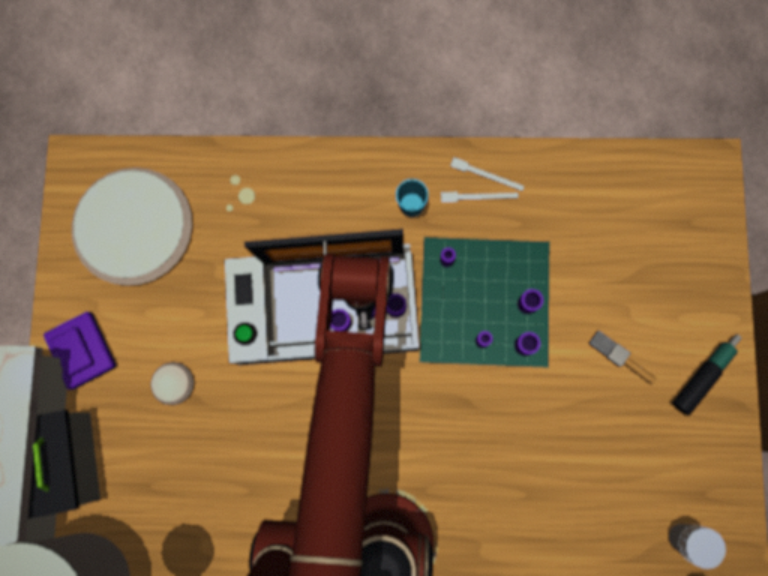

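```bash
python3 t.py 542 -326.5 110 0 155 w; python3 -m crank '[[0,0,0,-38,-2,-5,-0.6],[0,0,0,-38,-2,-5,-0.6],[0,0,0,-38,-2,0,-0.6],[0,0,0,-38,-2,0,-0.6],[0,0,0,-38,-2,0,-0.6],[0,0,0,-38,-2,0,-0.6],[0,0,0,-38,-2,0,-0.6],[0,0,0,-38,-2,0,-0.6]]'; python3 t.py 542 -326.5 110 0 155 w
```

```text
q [-0.05 -0.15  1.92 -0.    1.38 -0.14] turn [-0.009 -0.001 -0.002] shift now-axes [-374.5   -6.9   72. ] target-axes [-374.4   -8.2   72.3] world [  25.1 -373.6  -72.3]
t: 24.95
tool_pos: [0.525, -0.2608, 0.3271]
tool_rot: [-2.081, -2.306, 0.021]
contact_force: [0.3, 0.6, -0.0]
opening: 0.0683
q [-0.59  0.03  1.77 -0.01  1.38 -0.69] turn [-0.034 -0.017  0.013] shift now-axes [-68.1  12.3  60.6] target-axes [-66.9  11.1  62.1] world [ 17.  -65.7 -62.1]
```

```bash
python3 -m crank '[[-0.034,-0.017,0.013,-35,6,10,-0.6],[0,0,0,-30,6,20,-0.6],[0,0,0,0,0,0,-0.6],[0,0,0,0,0,0,-0.6]]'; python3 t.py 542 -326.5 56 0 155 w;python3 -c "
from h import *
p=shot('scene'); print(marks('wide1',p)); p=shot('top'); print(marks('wide1',p))"
```

```text
t: 25.28
tool_pos: [0.5399, -0.3342, 0.2844]
tool_rot: [-2.124, -2.3, 0.004]
contact_force: [0.4, 0.7, 0.6]
opening: 0.0681
q [-0.67  0.18  1.69 -0.    1.29 -0.75] turn [-0.009 -0.007 -0.01 ] shift now-axes [ 7.   3.4 73.4] target-axes [ 7.5  2.8 73.4] world [  2.1   7.7 -73.4]
[(0.85, [0.546, -0.324, 0.001]), (0.51, [0.442, -0.318, -0.001]), (0.46, [0.525, 0.049, 0.013]), (0.44, [0.524, -0.016, 0.011])]
[(0.74, [0.491, 0.11, 0.011]), (0.55, [0.542, -0.327, -0.001]), (0.5, [0.525, -0.016, 0.016]), (0.46, [0.522, 0.047, 0.015])]
```

```bash
python3 -m crank '[[-0.009,-0.007,-0.01,7,3,25,-0.6],[0,0,0,0,0,25,-0.6],[0,0,0,0,0,15,-0.6],[0,0,0,0,0,0,-0.6]]'; python3 t.py 543 -326.5 56 0 155 w
```

```text
t: 25.82
tool_pos: [0.5453, -0.3209, 0.2278]
tool_rot: [2.097, 2.316, 0.002]
contact_force: [-1.1, 0.9, 0.3]
opening: 0.0683
q [-0.65  0.23  1.73  0.    1.17 -0.75] turn [0.013 0.011 0.01 ] shift now-axes [-5.1 -3.1 16.8] target-axes [-5.4 -2.8 16.8] world [ -2.3  -5.6 -16.8]
```

```bash
python3 -m crank '[[0.013,0.011,0.01,-5,-3,12,-0.6],[0,0,0,0,0,5,-0.6],[0,0,0,0,0,0,-0.6]]'; python3 t.py 543 -326.5 56 0 155 w
```

```text
t: 26.07
tool_pos: [0.544, -0.3249, 0.2133]
tool_rot: [2.115, 2.319, -0.001]
contact_force: [0.5, -0.6, 1.3]
opening: 0.0683
q [-0.66  0.26  1.73 -0.    1.16 -0.75] turn [0.002 0.003 0.002] shift now-axes [-1.5 -1.1  2.3] target-axes [-1.5 -1.1  2.3] world [-1.  -1.6 -2.3]
```

```bash
python3 -m crank '[[0,0,0,-1,-1,2,1],[0,0,0,0,0,0,1],[0,0,0,0,0,0,1],[0,0,0,0,0,0,1],[0,0,0,0,0,0,1],[0,0,0,0,0,0,1],[0,0,0,0,0,0,1]]' 30;  python3 -m crank '[[0,0,0,0,0,-15,1],[0,0,0,0,0,-30,1],[0,0,0,0,0,-35,1],[0,0,0,0,0,-38,1],[0,0,0,0,0,-38,1],[0,0,0,0,0,-25,1],[0,0,0,0,0,0,1]]';  python3 t.py -22 128 180 0 155
```

```text
t: 26.65
tool_pos: [0.5437, -0.327, 0.2144]
tool_rot: [2.112, 2.315, -0.0]
contact_force: [0.5, -0.7, -1.5]
opening: 0.0492
t: 27.23
tool_pos: [0.5415, -0.325, 0.405]
tool_rot: [2.117, 2.32, -0.001]
contact_force: [0.2, -0.6, 0.5]
opening: 0.049
q [-0.66  0.07  1.6  -0.    1.48 -0.75] turn [0.    0.001 0.002] shift now-axes [566.6  13.7  69.5] target-axes [566.5  12.5  70. ] world [-38.  565.4 -70. ]
```

```bash
python3 -m crank '[[0,0,0,36,-5,0,1],[0,0,0,38,-5,0,1],[0,0,0,38,-5,0,1],[0,0,0,38,-5,0,1],[0,0,0,38,-5,0,1],[0,0,0,38,-5,0,1],[0,0,0,38,-3,0,1],[0,0,0,38,0,0,1]]';  python3 t.py -70 128 180 0 155
```

```text
t: 27.9
tool_pos: [0.4776, -0.0222, 0.4059]
tool_rot: [2.127, 2.299, -0.001]
contact_force: [0.9, 0.5, -1.2]
opening: 0.0491
q [-0.2  -0.31  1.94 -0.01  1.5  -0.28] turn [ 0.006  0.007 -0.011] shift now-axes [259.8  -2.2  69. ] target-axes [259.3   1.2  70.9] world [-21.9 258.4 -70.9]
```

```bash
python3 -m crank '[[0.006,0.007,-0.011,36,0,0,1],[0,0,0,38,0,0,1],[0,0,0,38,0,0,1],[0,0,0,38,0,0,1],[0,0,0,38,0,0,1],[0,0,0,38,0,0,1],[0,0,0,30,0,0,1],[0,0,0,0,0,0,1]]';  python3 t.py -22 128 71 0 155
```

```text
t: 28.57
tool_pos: [0.4461, 0.2498, 0.4029]
tool_rot: [-2.111, -2.322, 0.001]
contact_force: [0.4, -0.7, -1.2]
opening: 0.0491
q [ 0.36 -0.22  1.87  0.    1.49  0.27] turn [-0.003 -0.002  0.006] shift now-axes [-15.2  56.7 176.7] target-axes [-14.4  56.3 176.9] world [  57.4   -9.3 -176.9]
```

```bash
python3 -m crank '[[0,0,0.006,-7,28,10,1],[0,0,0,-7,28,20,1],[0,0,0,0,0,28,1],[0,0,0,0,0,0,1]]';  python3 t.py -22 128 71 0 155
```

```text
t: 28.9
tool_pos: [0.5029, 0.2441, 0.3439]
tool_rot: [-2.109, -2.325, -0.002]
contact_force: [-1.6, -0.0, -2.5]
opening: 0.0491
q [ 0.32 -0.06  1.83  0.    1.37  0.22] turn [-0.    -0.003  0.008] shift now-axes [ -4.    0.3 117.9] target-axes [ -3.7   0.3 117.9] world [   0.6   -3.6 -117.9]
```

```bash
python3 -m crank '[[0,-0.003,0.008,-4,0,22,1],[0,0,0,0,0,28,1],[0,0,0,0,0,28,1],[0,0,0,0,0,15,1],[0,0,0,0,0,5,1],[0,0,0,0,0,0,1]]';  python3 t.py -22 128 71 0 155
```

```text
t: 29.4
tool_pos: [0.5033, 0.2382, 0.247]
tool_rot: [2.122, 2.315, 0.0]
contact_force: [-0.8, 0.3, -1.6]
opening: 0.049
q [ 0.31  0.04  1.9  -0.    1.2   0.22] turn [ 0.001  0.001 -0.002] shift now-axes [ 2.2  0.3 21. ] target-axes [ 2.2  0.4 21. ] world [  0.2   2.2 -21. ]
```

```bash
python3 -m crank '[[0,0,0,2,0,14,1],[0,0,0,0,0,5,1],[0,0,0,0,0,0,1]]';  python3 t.py -22 128 71 0 155
```

```text
t: 29.65
tool_pos: [0.5043, 0.2405, 0.2306]
tool_rot: [2.12, 2.313, 0.008]
contact_force: [0.4, -0.0, -0.6]
opening: 0.049
q [ 0.31  0.07  1.9  -0.    1.16  0.23] turn [ 0.007 -0.    -0.002] shift now-axes [-0.  -0.8  4.6] target-axes [-0.  -0.8  4.6] world [-0.8 -0.1 -4.6]
```

```bash
python3 -m crank '[[0.006,0,0,0,-1,4,1]]';  python3 -m crank '[[0,0,0,0,0,2,1]]';  python3 -m crank '[[0,0,0,0,0,2,1]]'
```

```text
t: 29.73
tool_pos: [0.5039, 0.2407, 0.2279]
tool_rot: [2.122, 2.315, 0.004]
contact_force: [-0.9, -0.7, -1.2]
opening: 0.0493
t: 29.82
tool_pos: [0.5039, 0.2408, 0.226]
tool_rot: [2.121, 2.315, 0.005]
contact_force: [-0.3, 0.2, -1.7]
opening: 0.0491
t: 29.9
tool_pos: [0.5043, 0.241, 0.2246]
tool_rot: [2.121, 2.315, 0.006]
contact_force: [-0.0, 0.7, -1.7]
opening: 0.0493
```

```bash
python3 -m crank '[[0,0,0,0,-1,2,1]]';  python3 -m crank '[[0,0,0,0,0,0,-0.6],[0,0,0,0,0,0,-0.6],[0,0,0,0,0,0,-0.6],[0,0,0,0,0,-20,-0.6],[0,0,0,0,0,-30,-0.6],[0,0,0,0,0,-35,-0.6],[0,0,0,0,0,-35,-0.6],[0,0,0,0,0,-30,-0.6]]'; python3 t.py -65 128 230 0 155 ;python3 -c "
from h import *
p=shot('scene'); print(marks('wide1',p)); p=shot('top','t7',1.5); print(marks('wide1',p))"
```

```text
t: 29.98
tool_pos: [0.504, 0.2412, 0.2244]
tool_rot: [2.12, 2.314, 0.008]
contact_force: [-3.4, -1.1, 12.0]
opening: 0.0489
t: 30.65
tool_pos: [0.5012, 0.2401, 0.3712]
tool_rot: [-2.119, -2.312, 0.014]
contact_force: [0.4, 0.9, 0.7]
opening: 0.0682
q [ 0.31 -0.09  1.81  0.    1.43  0.23] turn [-0.01   0.002 -0.002] shift now-axes [ -0.  -40.9 -13.4] target-axes [  0.1 -40.7 -13.8] world [-40.6  -3.5  13.8]
[(0.9, [0.444, -0.317, 0.001]), (0.7, [0.526, -0.012, 0.012]), (0.58, [0.525, 0.044, 0.008])]
[(0.77, [0.442, -0.317, 0.003]), (0.58, [0.525, -0.019, 0.016]), (0.51, [0.508, 0.241, 0.011]), (0.5, [0.453, 0.309, 0.13]), (0.49, [0.49, 0.111, 0.012]), (0.48, [0.52, 0.05, 0.014])]
```

View pics/t7.png

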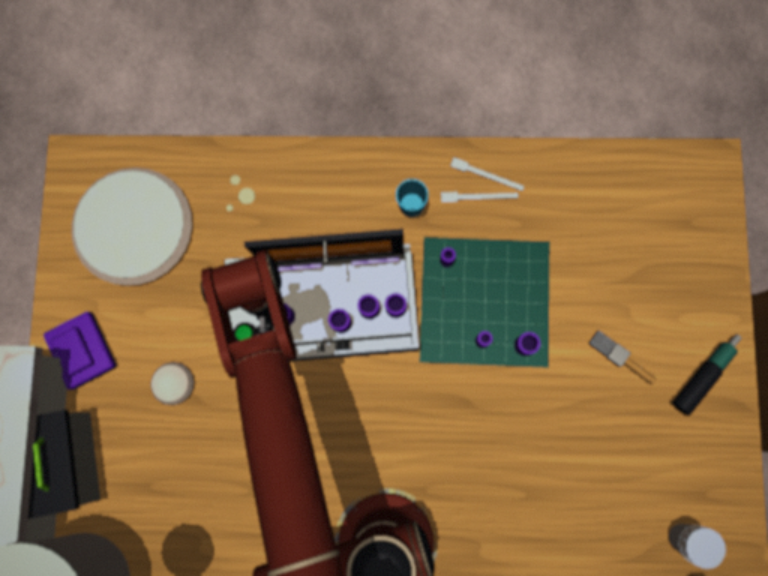

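```bash
python3 -m crank '[[-0.01,0,0,0,-25,-15,-0.6],[0,0,0,-15,-25,-10,-0.6],[0,0,0,-38,0,-2,-0.6],[0,0,0,-38,0,-2,-0.6],[0,0,0,-38,0,-2,-0.6],[0,0,0,-38,0,-2,-0.6],[0,0,0,-38,0,-2,-0.6],[0,0,0,-38,0,-2,-0.6]]'; python3 t.py 443 -317 110 0 155 w
```

```text
t: 31.52
tool_pos: [0.4684, -0.0091, 0.3891]
tool_rot: [-2.092, -2.318, 0.034]
contact_force: [1.0, 0.5, -0.0]
opening: 0.068
q [-0.18 -0.32  1.98 -0.01  1.51 -0.28] turn [-0.029  0.001  0.013] shift now-axes [-303.6  -53.1  125.9] target-axes [-304.4  -52.8  124.1] world [ -25.4 -307.9 -124.1]
```

```bash
python3 -m crank '[[-0.029,0,0.013,-36,-7,0,-0.6],[0,0,0,-38,-7,0,-0.6],[0,0,0,-38,-7,0,-0.6],[0,0,0,-38,-7,10,-0.6],[0,0,0,-38,-7,15,-0.6],[0,0,0,-38,-7,20,-0.6],[0,0,0,-38,-7,20,-0.6],[0,0,0,0,0,0,-0.6]]'; python3 t.py 443 -317 110 0 155 w
```

```text
t: 32.18
tool_pos: [0.4362, -0.2825, 0.3099]
tool_rot: [-2.116, -2.297, 0.007]
contact_force: [-0.4, 0.4, -0.7]
opening: 0.0682
q [-0.72 -0.12  1.94 -0.    1.34 -0.8 ] turn [-0.016 -0.01  -0.008] shift now-axes [-35.4   4.7  44.5] target-axes [-35.    3.7  44.9] world [  6.8 -34.5 -44.9]
```

```bash
python3 -m crank '[[-0.016,-0.01,-0.008,-33,4,10,-0.6],[0,0,0,-3,0,20,-0.6],[0,0,0,0,0,0,-0.6],[0,0,0,0,0,0,-0.6]]'; python3 t.py 443 -317 56 0 155 w;python3 -c "
from h import *
p=shot('scene'); print(marks('wide1',p)); p=shot('top'); print(marks('wide1',p))"
```

```text
t: 32.52
tool_pos: [0.4397, -0.3192, 0.269]
tool_rot: [-2.114, -2.302, -0.003]
contact_force: [0.8, -0.6, -0.2]
opening: 0.0683
q [-0.77 -0.01  1.92  0.    1.26 -0.85] turn [-0.01  -0.013 -0.004] shift now-axes [ 1.1  4.  58. ] target-axes [ 1.9  3.5 58. ] world [  3.3   2.2 -58. ]
[(0.75, [0.443, -0.319, -0.001]), (0.66, [0.524, -0.013, 0.01]), (0.55, [0.524, 0.047, 0.013])]
[(0.74, [0.506, 0.242, 0.009]), (0.73, [0.526, 0.047, 0.01]), (0.73, [0.526, -0.017, 0.014]), (0.51, [0.489, 0.108, 0.011]), (0.4, [0.442, -0.317, 0.0])]
```

```bash
python3 -m crank '[[-0.01,-0.013,-0.004,2,3,22,-0.6],[0,0,0,0,0,22,-0.6],[0,0,0,0,0,6,-0.6],[0,0,0,0,0,0,-0.6]]'; python3 t.py 443 -317.5 56 0 155 w
```

```text
t: 33.05
tool_pos: [0.4461, -0.3155, 0.2272]
tool_rot: [2.102, 2.311, 0.0]
contact_force: [0.1, 0.3, -0.2]
opening: 0.0684
q [-0.75  0.04  1.94  0.    1.14 -0.85] turn [0.012 0.013 0.005] shift now-axes [-1.4 -3.5 16.2] target-axes [-1.7 -3.3 16.2] world [ -3.1  -2.  -16.2]
```

```bash
python3 -m crank '[[0.012,0.013,0.005,-2,-3,12,-0.6],[0,0,0,0,0,4,-0.6],[0,0,0,0,0,0,-0.6]]'; python3 t.py 443 -317.5 56 0 155 w
```

```text
t: 33.3
tool_pos: [0.4445, -0.3182, 0.2135]
tool_rot: [2.116, 2.317, 0.0]
contact_force: [-1.1, -0.5, 0.8]
opening: 0.0683
q [-0.76  0.07  1.94  0.    1.13 -0.85] turn [0.002 0.003 0.001] shift now-axes [ 0.9 -1.4  2.5] target-axes [ 0.9 -1.4  2.5] world [-1.5  0.7 -2.5]
```

```bash
python3 -m crank '[[0,0,0,1,-1,2,1],[0,0,0,0,0,0,1],[0,0,0,0,0,0,1],[0,0,0,0,0,0,1],[0,0,0,0,0,0,1],[0,0,0,0,0,0,1],[0,0,0,0,0,0,1]]' 30;  python3 -m crank '[[0,0,0,0,0,-15,1],[0,0,0,0,0,-30,1],[0,0,0,0,0,-35,1],[0,0,0,0,0,-38,1],[0,0,0,0,0,-38,1],[0,0,0,0,0,-25,1],[0,0,0,0,0,0,1]]';  python3 t.py -75 66 240 0 155
```

```text
t: 33.88
tool_pos: [0.4435, -0.3179, 0.2129]
tool_rot: [2.115, 2.315, 0.0]
contact_force: [-0.3, -0.7, -1.2]
opening: 0.0491
t: 34.47
tool_pos: [0.4416, -0.3161, 0.3967]
tool_rot: [-2.115, -2.314, -0.0]
contact_force: [0.2, 0.4, 0.2]
opening: 0.0491
q [-0.76 -0.14  1.81  0.    1.47 -0.85] turn [-0.004 -0.005  0.001] shift now-axes [486.8  58.6   3.8] target-axes [486.8  58.2   1.7] world [ 14.6 490.1  -1.7]
```

```bash
python3 -m crank '[[0,0,0,36,4,0,1],[0,0,0,38,4,0,1],[0,0,0,38,4,0,1],[0,0,0,38,4,0,1],[0,0,0,38,4,0,1],[0,0,0,38,4,0,1],[0,0,0,38,4,0,1],[0,0,0,38,4,0,1]]';  python3 t.py -75 66 240 0 155
```

```text
t: 35.13
tool_pos: [0.4457, -0.0072, 0.3917]
tool_rot: [-2.134, -2.299, 0.005]
contact_force: [-0.3, 0.4, -1.4]
opening: 0.0491
q [-0.18 -0.39  2.03  0.    1.51 -0.26] turn [-0.005 -0.002 -0.015] shift now-axes [179.9  23.9  -3.1] target-axes [179.5  26.6  -3.3] world [ 10.5 181.2   3.3]
```

```bash
python3 -m crank '[[-0.005,0,-0.015,36,5,0,1],[0,0,0,38,6,0,1],[0,0,0,38,6,0,1],[0,0,0,38,6,0,1],[0,0,0,22,6,0,1],[0,0,0,0,0,0,1]]';  python3 t.py -22 66 70 0 155
```

```text
t: 35.63
tool_pos: [0.4551, 0.1808, 0.3833]
tool_rot: [-2.105, -2.321, 0.005]
contact_force: [0.1, -0.4, -1.1]
opening: 0.0492
q [ 0.22 -0.26  1.94  0.    1.47  0.13] turn [-0.008 -0.004  0.008] shift now-axes [ -7.9  54.7 157.8] target-axes [ -6.9  53.5 158.3] world [  53.9   -2.1 -158.3]
```

```bash
python3 -m crank '[[-0.008,-0.004,0.008,-3,22,5,1],[0,0,0,-2,22,15,1],[0,0,0,0,0,25,1],[0,0,0,0,0,25,1],[0,0,0,0,0,0,1]]';  python3 t.py -30 68 70 0 155;python3 -c "
from h import *
p=shot('scene','s8',1.5); p=shot('top','t8',1.5)"
```

```text
t: 36.05
tool_pos: [0.4997, 0.181, 0.3064]
tool_rot: [-2.114, -2.324, 0.006]
contact_force: [-2.1, 0.1, -1.5]
opening: 0.0491
q [ 0.21 -0.09  1.92 -0.    1.31  0.11] turn [-0.003  0.002  0.006] shift now-axes [-1.   1.3 81.4] target-axes [-1.2  1.1 81.4] world [  1.2  -1.1 -81.4]
```

View pics/s8.png

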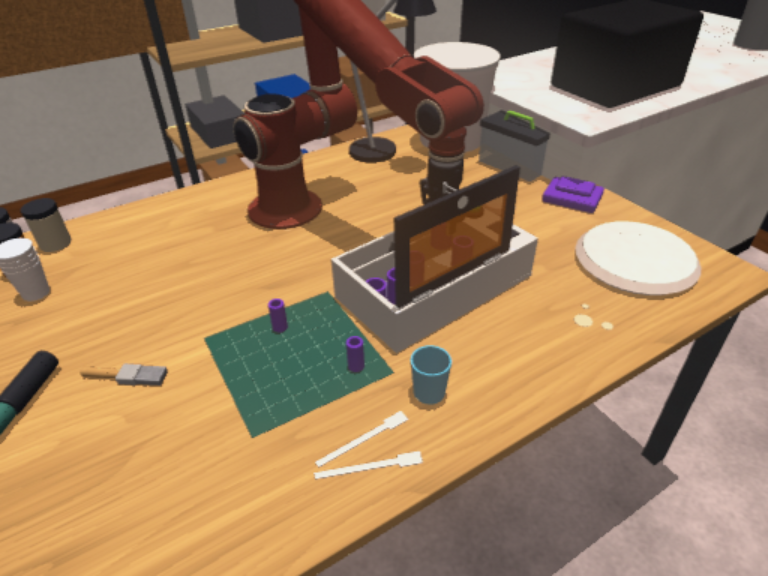

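View pics/t8.png

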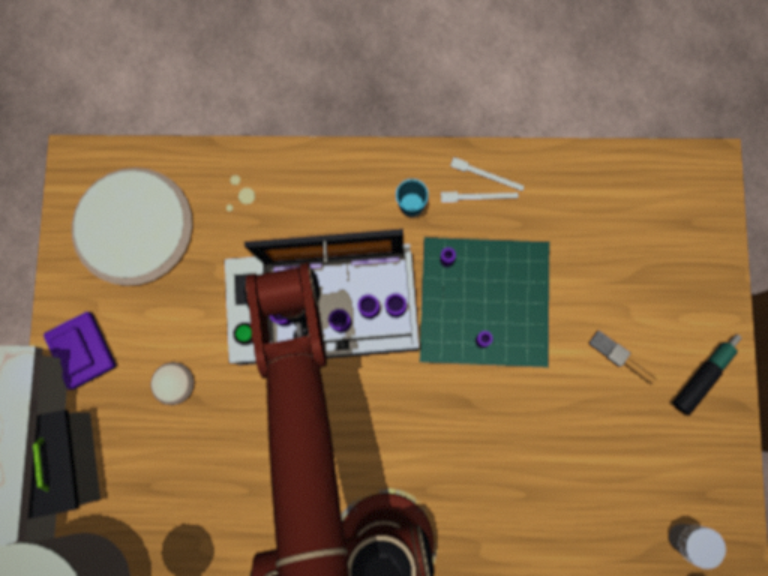

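```bash
python3 -m crank '[[-0.003,0,0.006,-1,1,20,1],[0,0,0,0,0,25,1],[0,0,0,0,0,15,1],[0,0,0,0,0,5,1],[0,0,0,0,0,0,1]]';  python3 t.py -30 68 70 0 155
```

```text
t: 36.57
tool_pos: [0.506, 0.1798, 0.2547]
tool_rot: [2.112, 2.304, 0.027]
contact_force: [0.6, 0.3, -0.8]
opening: 0.0493
q [ 0.2  -0.02  1.95 -0.    1.19  0.12] turn [ 0.024 -0.    -0.002] shift now-axes [ 0.6 -5.8 29.6] target-axes [ 0.6 -5.1 29.7] world [ -5.1   0.2 -29.7]
```

```bash
python3 -m crank '[[0.024,0,-0.002,0,-5,10,1],[0,0,0,0,0,0,1]]';  python3 t.py -30 68 70 0 155
```

```text
t: 36.73
tool_pos: [0.5019, 0.1793, 0.2473]
tool_rot: [2.12, 2.317, 0.003]
contact_force: [-0.6, 0.4, -2.7]
opening: 0.0492
q [ 0.2  -0.01  1.96  0.    1.2   0.11] turn [ 0.002 -0.001 -0.   ] shift now-axes [ 0.7 -1.  22.3] target-axes [ 0.7 -1.  22.3] world [ -1.    0.6 -22.3]
```

```bash
python3 -m crank '[[0.002,0,0,1,-1,14,1],[0,0,0,0,0,5,1],[0,0,0,0,0,0,1]]';  python3 t.py -30 68 70 0 155
```

```text
t: 36.98
tool_pos: [0.5019, 0.1806, 0.2299]
tool_rot: [2.118, 2.316, 0.008]
contact_force: [-0.6, -0.2, -0.4]
opening: 0.0491
q [0.21 0.01 1.96 0.   1.16 0.12] turn [ 0.006 -0.001 -0.   ] shift now-axes [-0.6 -1.1  4.9] target-axes [-0.6 -1.1  4.9] world [-1.  -0.6 -4.9]
```

```bash
python3 -m crank '[[0.006,0,0,0,-1,4,1]]';  python3 -m crank '[[0,0,0,0,0,2,1]]';  python3 -m crank '[[0,0,0,0,0,2,1]]'; python3 -m crank '[[0,0,0,0,0,2,1]]'
```

```text
t: 37.07
tool_pos: [0.5012, 0.1806, 0.2263]
tool_rot: [-2.12, -2.318, -0.002]
contact_force: [0.6, 0.3, -1.1]
opening: 0.0491
t: 37.15
tool_pos: [0.5009, 0.1808, 0.2239]
tool_rot: [-2.119, -2.317, -0.001]
contact_force: [-5.6, 0.8, 11.3]
opening: 0.0494
t: 37.23
tool_pos: [0.5014, 0.1809, 0.2239]
tool_rot: [-2.118, -2.316, 0.002]
contact_force: [-10.7, -3.3, 24.5]
opening: 0.0494
t: 37.32
tool_pos: [0.5019, 0.1811, 0.224]
tool_rot: [-2.118, -2.317, 0.003]
contact_force: [-6.5, -1.8, 12.2]
opening: 0.049
```

```bash
python3 -m crank '[[0,0,0,0,0,0,-0.6],[0,0,0,0,0,0,-0.6],[0,0,0,0,0,0,-0.6],[0,0,0,0,0,-20,-0.6],[0,0,0,0,0,-30,-0.6],[0,0,0,0,0,-35,-0.6],[0,0,0,0,-5,-38,-0.6],[0,0,0,0,-10,-38,-0.6]]'; python3 -m crank '[[0,0,0,0,-10,-38,1],[0,0,0,0,-15,-38,1],[0,0,0,0,-15,-38,1],[0,0,0,0,-15,-30,1],[0,0,0,0,0,0,1]]'; python3 t.py 150 0 365 0 173.4 ;python3 -c "
from h import *
p=shot('scene'); print(marks('wide1',p)); p=shot('top','t9',1.5); print(marks('wide1',p))"
```

```text
t: 37.98
tool_pos: [0.4859, 0.179, 0.3796]
tool_rot: [-2.11, -2.307, 0.028]
contact_force: [0.0, -0.2, 0.3]
opening: 0.0685
t: 38.4
tool_pos: [0.4306, 0.174, 0.5399]
tool_rot: [-2.116, -2.314, 0.009]
contact_force: [0.8, 0.4, 0.6]
opening: 0.0079
q [ 0.22 -0.38  1.78  0.    1.75  0.13] turn [-0.008 -0.001 -0.   ] shift now-axes [-68.3 250.5  -0.5] target-axes [-68.3 250.5   1.5] world [255.6 -45.7  -1.5]
[(0.54, [0.525, -0.013, 0.01]), (0.47, [0.523, 0.046, 0.011])]
[(0.75, [0.527, -0.018, 0.018]), (0.69, [0.491, 0.111, 0.01]), (0.45, [0.523, 0.05, 0.012]), (0.44, [0.5, 0.184, 0.012])]
```

View pics/t9.png

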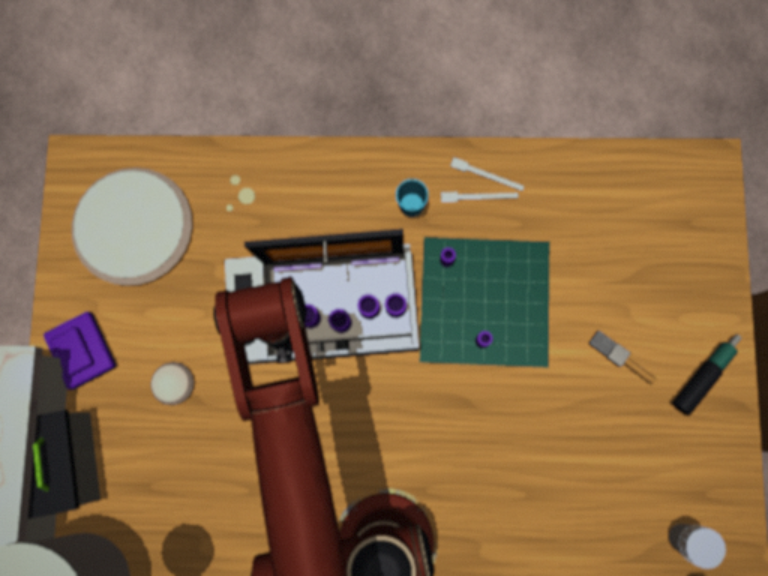

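```bash
python3 -m crank '[[0,0,0,-11,36,-6,1],[0,0,0,-11,38,-6,1],[0,0,0,-11,38,-6,1],[0,0,0,-11,38,-6,1],[0,0,0,-11,38,-6,1],[0,0,0,-11,38,-6,1],[0,0,0,-4,22,0,1],[0,0,0,0,0,0,1]]'; python3 t.py 150 0 270 0 173.4
```

```text
t: 39.27
tool_pos: [0.6998, 0.1236, 0.5249]
tool_rot: [-2.09, -2.286, 0.076]
contact_force: [-0.2, -0.0, -0.5]
opening: -0.0001
q [ 0.07  0.23  1.22 -0.    1.76 -0.02] turn [-0.065  0.002  0.   ] shift now-axes [ 5.9 -7.7 82.1] target-axes [  5.8 -13.1  81.5] world [-13.6   4.6 -81.5]
```

```bash
python3 -m crank '[[-0.065,0,0,5,-5,15,1],[0,0,0,0,0,25,1],[0,0,0,0,0,25,1],[0,0,0,0,0,12,1],[0,0,0,0,0,0,1]]'; python3 t.py 130 0 270 0 173.4;python3 -c "
from h import *
p=shot('scene','s10',1.5)"
```

```text
t: 39.68
tool_pos: [0.6949, 0.1267, 0.428]
tool_rot: [-2.114, -2.306, 0.025]
contact_force: [-0.8, 0.2, -0.7]
opening: 0.0002
q [ 0.08  0.23  1.37 -0.    1.55 -0.01] turn [-0.021  0.001 -0.002] shift now-axes [  2.2 -28.8 -14.8] target-axes [  2.3 -28.5 -15.4] world [-28.6  -0.2  15.4]
```

View pics/s10.png

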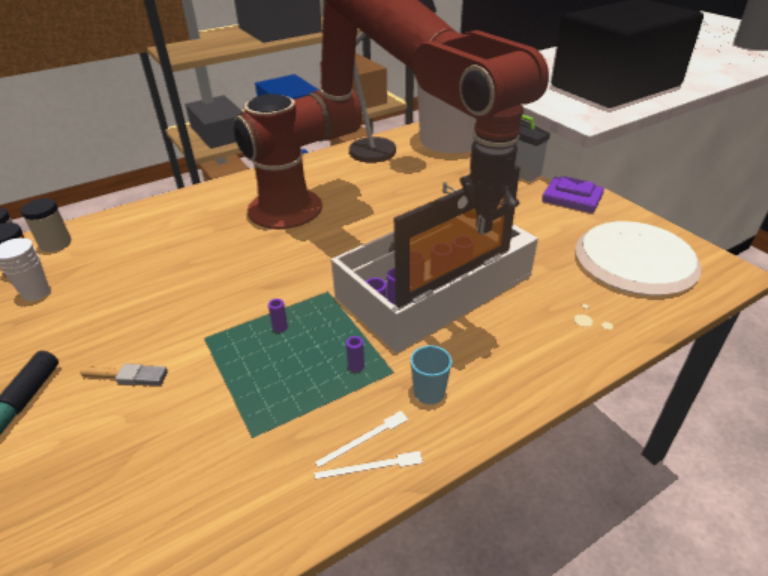

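```bash
python3 -m crank '[[-0.02,0,0,2,-10,-20,1],[0,0,0,0,-14,-15,1],[0,0,0,0,-14,0,1],[0,0,0,0,0,0,1]]'; python3 t.py 61 0 288 0 173.4
```

```text
t: 40.07
tool_pos: [0.6563, 0.1256, 0.4651]
tool_rot: [-2.122, -2.315, 0.004]
contact_force: [0.2, -0.2, -0.7]
opening: -0.0002
q [ 0.08  0.13  1.44 -0.    1.58 -0.01] turn [-0.003  0.001 -0.002] shift now-axes [ -0.2 -59.    3.9] target-axes [ -0.1 -59.    3.7] world [-58.8  -5.3  -3.7]
```

```bash
python3 -m crank '[[0,0,0,0,-12,0,1],[0,0,0,0,-14,1,1],[0,0,0,0,-16,1,1],[0,0,0,0,-16,1,1]]'; python3 t.py 13 0 273 0 173.4
```

```text
t: 40.4
tool_pos: [0.5999, 0.1205, 0.4678]
tool_rot: [2.116, 2.309, 0.013]
contact_force: [2.1, -0.4, -0.5]
opening: 0.0002
q [ 0.08 -0.01  1.57 -0.    1.57 -0.01] turn [ 0.012  0.001 -0.002] shift now-axes [ -0.1 -50.6  20.7] target-axes [ -0.  -50.3  21.4] world [-50.1  -4.5 -21.4]
```

```bash
python3 -m crank '[[0.01,0,0,0,-17,7,1],[0,0,0,0,-17,8,1],[0,0,0,0,-16,8,1]]'; python3 t.py -29 0 246 0 173.4;python3 -c "
from h import *
p=shot('scene','s11',1.5)"
```

```text
t: 40.65
tool_pos: [0.5506, 0.1161, 0.4514]
tool_rot: [2.113, 2.306, 0.021]
contact_force: [2.9, 1.2, 0.0]
opening: -0.0001
q [ 0.08 -0.12  1.71 -0.    1.54 -0.01] turn [ 0.019  0.001 -0.002] shift now-axes [ -0.  -43.5  31.1] target-axes [  0.  -42.9  32. ] world [-42.7  -3.8 -32. ]
```

View pics/s11.png

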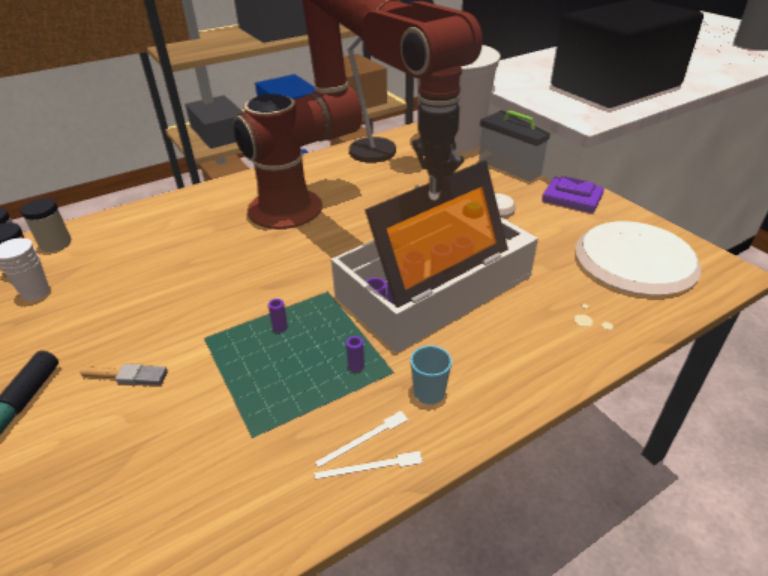

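```bash
python3 -m crank '[[0.019,0,0,0,-14,13,1],[0,0,0,0,-14,12,1],[0,0,0,0,-12,12,1]]'; python3 t.py -63 0 207 0 173.4
```

```text
t: 40.95
tool_pos: [0.511, 0.1127, 0.4202]
tool_rot: [2.116, 2.309, 0.013]
contact_force: [1.2, 0.5, 3.0]
opening: -0.0002
q [ 0.08 -0.21  1.83 -0.    1.5  -0.01] turn [ 0.012  0.001 -0.002] shift now-axes [ -0.2 -37.6  39.4] target-axes [ -0.1 -37.1  39.8] world [-37.   -3.4 -39.8]
```

```bash
python3 -m crank '[[0.012,0,0,0,-12,14,1],[0,0,0,0,-12,15,1],[0,0,0,0,-10,14,1]]'; python3 t.py -86 0 161 0 173.4
```

```text
t: 41.2
tool_pos: [0.4792, 0.1099, 0.3836]
tool_rot: [2.116, 2.308, 0.015]
contact_force: [-0.3, -0.2, 2.4]
opening: -0.0001
q [ 0.07 -0.27  1.94 -0.    1.45 -0.01] turn [ 0.014  0.001 -0.002] shift now-axes [ -0.1 -28.9  48.8] target-axes [ -0.1 -28.2  49.2] world [-28.1  -2.6 -49.2]
```

```bash
python3 -m crank '[[0.014,0,0,0,-9,16,1],[0,0,0,0,-9,17,1],[0,0,0,0,-7,16,1]]'; python3 t.py -94 0 110 0 173.4
```

```text
t: 41.45
tool_pos: [0.4572, 0.1078, 0.3404]
tool_rot: [2.116, 2.308, 0.014]
contact_force: [-0.7, -0.1, 3.4]
opening: -0.0001
q [ 0.07 -0.29  2.03 -0.    1.38 -0.01] turn [ 0.014  0.001 -0.002] shift now-axes [ -0.  -14.9  56.8] target-axes [ -0.1 -14.1  57. ] world [-14.   -1.3 -57. ]
```

```bash
python3 -m crank '[[0.014,0,0,0,-6,16,1],[0,0,0,0,-5,16,1],[0,0,0,0,-4,8,1]]'; python3 t.py -94 0 110 0 173.4
```

```text
t: 41.7
tool_pos: [0.4447, 0.1067, 0.3025]
tool_rot: [2.118, 2.311, 0.009]
contact_force: [1.5, 1.0, 2.4]
opening: -0.0
q [ 0.07 -0.28  2.1  -0.    1.32 -0.01] turn [ 0.009  0.001 -0.002] shift now-axes [ 0.  -1.7 19.1] target-axes [-0.  -1.5 19.1] world [ -1.5  -0.1 -19.1]
```

```bash
python3 -m crank '[[0.009,0,0,0,-2,9,1]]'; python3 -m crank '[[0,0,0,0,0,3,1]]';python3 -m crank '[[0,0,0,0,0,2,1]]'
```

```text
t: 41.78
tool_pos: [0.4435, 0.1065, 0.2944]
tool_rot: [2.121, 2.314, 0.002]
contact_force: [4.1, 0.5, 5.0]
opening: 0.0001
t: 41.87
tool_pos: [0.4436, 0.1065, 0.2908]
tool_rot: [2.122, 2.314, 0.0]
contact_force: [-1.8, -0.1, 3.4]
opening: -0.0004
t: 41.95
tool_pos: [0.4437, 0.1065, 0.2887]
tool_rot: [2.123, 2.315, -0.002]
contact_force: [-0.8, -0.1, 3.1]
opening: -0.0
```

```bash
for i in 1; do :; done; python3 -m crank '[[0,0,0,0,0,2,1]]'; python3 -m crank '[[0,0,0,0,0,2,1]]';python3 -m crank '[[0,0,0,0,0,1,1]]'
```

```text
t: 42.03
tool_pos: [0.4438, 0.1065, 0.2867]
tool_rot: [-2.123, -2.316, 0.003]
contact_force: [-0.7, -0.4, 2.3]
opening: -0.0001
t: 42.12
tool_pos: [0.4439, 0.1065, 0.2847]
tool_rot: [-2.122, -2.315, 0.004]
contact_force: [-1.3, 0.4, 1.5]
opening: 0.0002
t: 42.2
tool_pos: [0.4439, 0.1065, 0.2833]
tool_rot: [-2.122, -2.315, 0.005]
contact_force: [-0.8, -0.6, 2.7]
opening: -0.0001
```

```bash
python3 -m crank '[[0,0,0,0,0,1,1]]'; python3 -m crank '[[0,0,0,0,0,1,1]]'
```

```text
t: 42.28
tool_pos: [0.4439, 0.1065, 0.2823]
tool_rot: [-2.122, -2.315, 0.006]
contact_force: [-0.9, -0.8, 2.3]
opening: 0.0002
t: 42.37
tool_pos: [0.444, 0.1065, 0.2814]
tool_rot: [-2.122, -2.315, 0.006]
contact_force: [-1.2, 0.2, 1.4]
opening: -0.0002
```

```bash
python3 -m crank '[[0,0,0,0,0,1,1]]'; python3 -m crank '[[0,0,0,0,0,1,1]]'
```

```text
t: 42.45
tool_pos: [0.444, 0.1065, 0.2804]
tool_rot: [-2.122, -2.315, 0.006]
contact_force: [-0.9, -0.1, 2.2]
opening: -0.0
t: 42.53
tool_pos: [0.444, 0.1065, 0.2795]
tool_rot: [-2.122, -2.315, 0.006]
contact_force: [-1.8, -0.8, 6.1]
opening: 0.0002
```

```bash
python3 -m crank '[[0,0,0,0,0,-4,1]]'; python3 -m crank '[[0,0,0,0,0,-8,1]]';python3 -m crank '[[0,0,0,0,0,-8,1]]'; python3 -c "
from h import *
p=shot('scene','s12',1.5)"
```

```text
t: 42.62
tool_pos: [0.4439, 0.1065, 0.283]
tool_rot: [-2.122, -2.315, 0.006]
contact_force: [-1.4, 0.1, 2.4]
opening: 0.0001
t: 42.7
tool_pos: [0.4436, 0.1065, 0.2904]
tool_rot: [-2.121, -2.314, 0.008]
contact_force: [0.3, -0.2, -0.8]
opening: 0.0002
t: 42.78
tool_pos: [0.4435, 0.1065, 0.2987]
tool_rot: [-2.121, -2.313, 0.009]
contact_force: [-0.6, -0.0, -0.3]
opening: -0.0001
```

View pics/s12.png

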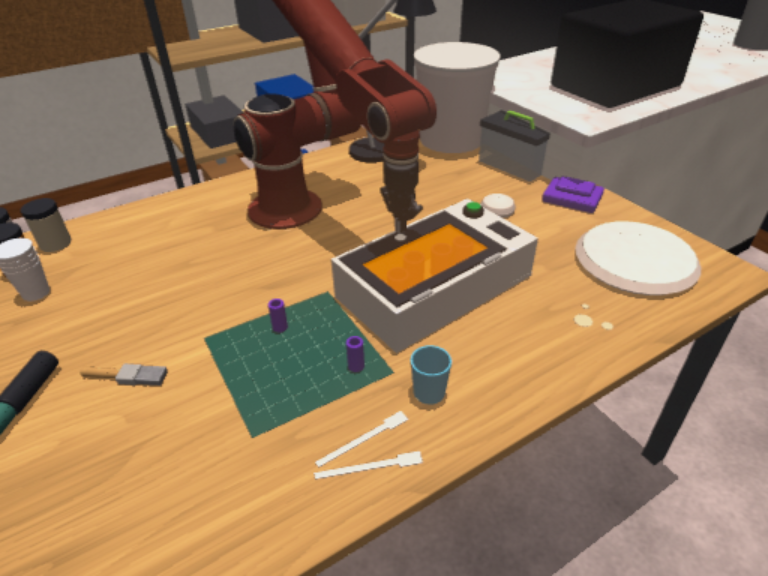

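```bash
python3 -m crank '[[0,0,0,0,0,-25,1],[0,0,0,0,0,-35,1],[0,0,0,0,0,-30,1],[0,0,0,0,0,0,1],[0,0,0,0,0,0,1],[0,0,0,0,0,0,1]]';python3 t.py 453.4 312.6 160 0 173.4 w; python3 -c "
from h import *
p=shot('scene','s13',1.5)
for n in ('top','scene'):
  p=shot(n,n+'13',1.5); print(marks('start_top',p),marks('door_press',p),marks('door_hinge',p),marks('wide1',p))"
```

```text
t: 43.33
tool_pos: [0.4437, 0.1067, 0.3964]
tool_rot: [2.123, 2.316, -0.003]
contact_force: [-0.1, 0.6, 0.8]
opening: 0.0
q [ 0.07 -0.37  2.   -0.    1.51 -0.01] turn [-0.001  0.001 -0.002] shift now-axes [204.4  27.6  62.7] target-axes [204.2  28.   63. ] world [  9.7 205.9 -63. ]
[(0.58, [0.451, 0.308, 0.133])] [(0.9, [0.447, 0.101, 0.106]), (0.21, [0.449, -0.218, 0.002])] [(0.77, [0.628, 0.12, 0.1])] []
[(0.51, [0.647, -0.138, -0.003]), (0.47, [0.452, 0.312, 0.127])] [(0.63, [0.441, 0.101, 0.111])] [(0.87, [0.63, 0.123, 0.106])] []
```

View pics/top13.png

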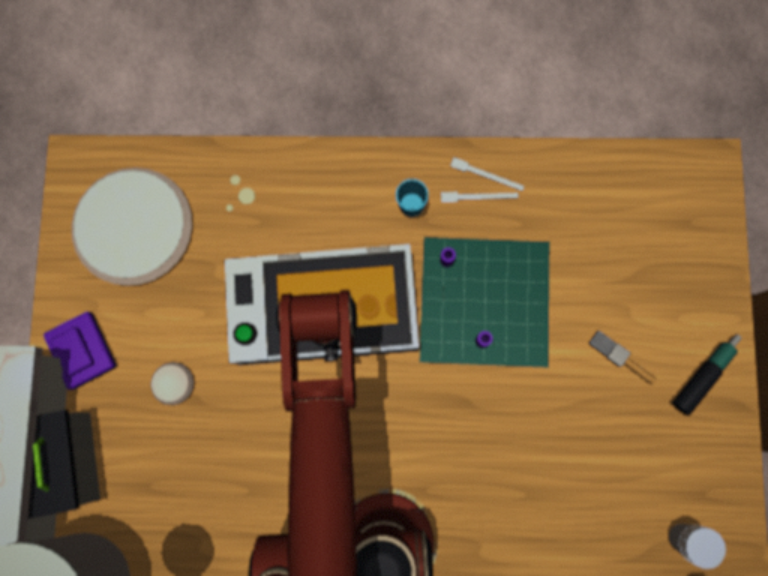

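The door is shut and stays shut with nothing touching it. Next is the button at about (0.453, 0.312).

```bash
python3 -m crank '[[0,0,0,36,5,0,1],[0,0,0,38,5,0,1],[0,0,0,38,5,0,1],[0,0,0,38,5,0,1],[0,0,0,38,5,10,1],[0,0,0,12,3,20,1],[0,0,0,0,0,0,1],[0,0,0,0,0,0,1]]';python3 t.py 453 312 130 0 173.4 w
```

```text
t: 44.55
tool_pos: [0.4561, 0.3161, 0.365]
tool_rot: [2.129, 2.308, -0.0]
contact_force: [0.4, -0.8, 0.8]
opening: -0.0003
q [ 0.47 -0.09  1.82 -0.    1.41  0.39] turn [ 0.001  0.001 -0.009] shift now-axes [-3.8 -3.5 61.6] target-axes [-3.8 -3.5 61.6] world [ -3.1  -4.1 -61.6]
```

```bash
python3 -m crank '[[0,0,-0.009,-4,-3,15,1],[0,0,0,0,0,20,1],[0,0,0,0,0,15,1],[0,0,0,0,0,0,1],[0,0,0,0,0,0,1]]';python3 t.py 453 312 130 0 173.4 w
```

```text
t: 44.97
tool_pos: [0.4549, 0.3079, 0.3184]
tool_rot: [2.121, 2.311, 0.006]
contact_force: [-0.2, 0.6, 0.5]
opening: -0.0001
q [ 0.46 -0.06  1.87 -0.    1.32  0.38] turn [ 0.006  0.001 -0.003] shift now-axes [ 4.3 -1.7 15. ] target-axes [ 4.3 -1.6 15. ] world [ -1.9   4.1 -15. ]
```

```bash
python3 -m crank '[[0.006,0,0,4,-2,8,1],[0,0,0,0,0,3,1],[0,0,0,0,0,0,1]]'; python3 t.py 453 312 130 0 173.4 w; python3 -m crank '[[0,0,0,0,0,3,1]]'; python3 -m crank '[[0,0,0,0,0,3,1]]'
```

```text
t: 45.22
tool_pos: [0.4537, 0.3107, 0.3104]
tool_rot: [2.126, 2.31, 0.005]
contact_force: [0.7, -0.1, -0.3]
opening: 0.0001
q [ 0.47 -0.05  1.88 -0.    1.31  0.38] turn [ 0.004 -0.    -0.006] shift now-axes [ 1.4 -0.6  7. ] target-axes [ 1.4 -0.6  7. ] world [-0.7  1.3 -7. ]
t: 45.3
tool_pos: [0.4541, 0.3108, 0.3086]
tool_rot: [2.125, 2.309, 0.009]
contact_force: [-0.3, 1.1, -0.1]
opening: -0.0001
t: 45.38
tool_pos: [0.4542, 0.3109, 0.3061]
tool_rot: [2.125, 2.309, 0.01]
contact_force: [-0.2, -0.4, -0.2]
opening: 0.0001
```

```bash
python3 -m crank '[[0,0,0,0,0,3,1]]'; python3 -m crank '[[0,0,0,0,0,3,1]]'; python3 -m crank '[[0,0,0,0,0,2,1]]'; python3 -m crank '[[0,0,0,0,0,2,1]]'
```

```text
t: 45.47
tool_pos: [0.4544, 0.311, 0.3035]
tool_rot: [2.124, 2.309, 0.011]
contact_force: [-1.8, -0.4, 2.5]
opening: 0.0003
t: 45.55
tool_pos: [0.4544, 0.311, 0.3008]
tool_rot: [2.124, 2.309, 0.01]
contact_force: [-2.1, -1.3, 3.3]
opening: -0.0002
t: 45.63
tool_pos: [0.4545, 0.3111, 0.2993]
tool_rot: [2.124, 2.309, 0.01]
contact_force: [-4.0, -3.1, 14.4]
opening: 0.0001
t: 45.72
tool_pos: [0.4547, 0.3113, 0.2992]
tool_rot: [2.124, 2.309, 0.009]
contact_force: [-8.5, -4.6, 19.3]
opening: -0.0002
```

```bash
python3 -m crank '[[0,0,0,0,0,-10,1],[0,0,0,0,0,-30,1],[0,0,0,0,0,-38,1],[0,0,0,0,-30,-30,1],[0,0,0,0,-35,-10,1],[0,0,0,0,-35,0,1],[0,0,0,0,-30,0,1],[0,0,0,0,0,0,1]]'; python3 -m crank '[[0,0,0,0,0,0,1],[0,0,0,0,0,0,1],[0,0,0,0,0,0,1],[0,0,0,0,0,0,1],[0,0,0,0,0,0,1],[0,0,0,0,0,0,1],[0,0,0,0,0,0,1],[0,0,0,0,0,0,1]]';python3 -c "
from h import *
for n in ('top','scene'):
  p=shot(n,n+'14',1.5); 
  for q in('door_press','wide1','narrow1','cup','brush','cast'): print(q,marks(q,p))"
```

```text
t: 46.38
tool_pos: [0.3216, 0.3, 0.4232]
tool_rot: [2.127, 2.307, 0.017]
contact_force: [0.2, 0.3, -0.3]
opening: -0.0
t: 47.05
tool_pos: [0.3241, 0.3003, 0.4221]
tool_rot: [2.129, 2.305, 0.017]
contact_force: [-1.2, 0.8, -0.0]
opening: 0.0001
door_press [(0.95, [0.442, 0.106, 0.109])]
wide1 [(0.24, [0.341, 0.498, -0.0])]
narrow1 [(0.68, [0.643, -0.132, 0.001]), (0.55, [0.45, -0.219, 0.004])]
cup [(0.86, [0.784, -0.051, -0.003])]
brush [(0.72, [0.548, -0.224, 0.002]), (0.65, [0.408, -0.544, -0.0])]
cast [(0.64, [0.339, 0.5, -0.002])]
door_press [(0.7, [0.441, 0.102, 0.112])]
wide1 []
narrow1 [(0.51, [0.645, -0.134, 0.0]), (0.46, [0.456, -0.22, -0.004])]
cup [(0.56, [0.778, -0.051, 0.001])]
brush [(0.81, [0.418, -0.543, -0.002])]
cast [(0.81, [0.347, 0.495, 0.004])]
```

View pics/top14.png

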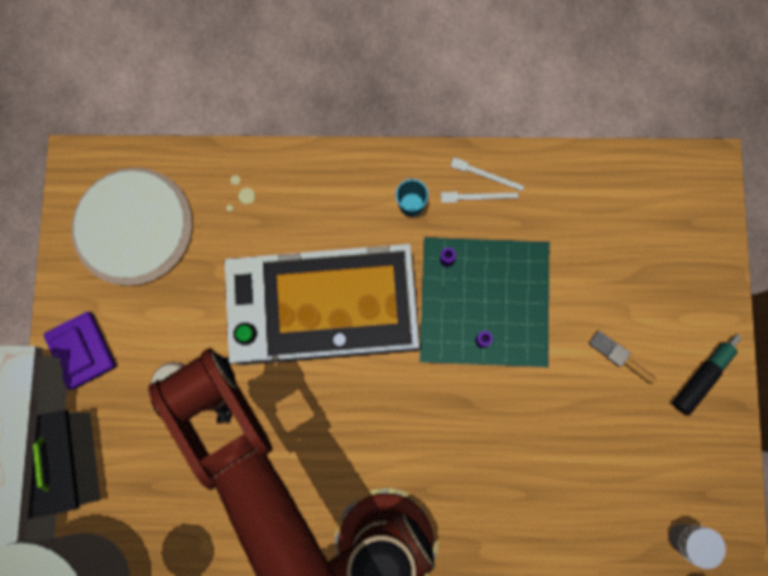

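View pics/scene14.png

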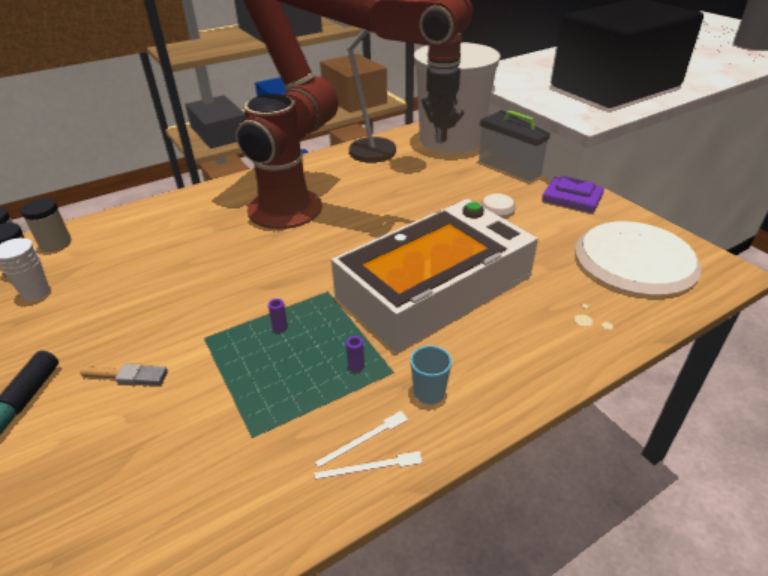

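```bash
python3 -c "
from station import ctrl; print(ctrl.finish_job())"
```

```text
the job is handed in; nothing more can be done
None
```

The job is done and handed in at about 47 s of the 210 s allowed.

- **Sleeves:** I pressed the door open at the white spot and stood all five wide sleeves on the chamber floor. Both narrow ones are still standing on the mat.
- **Door:** I swung it shut and pushed it until the force rose to about 6 N. It then stayed flush with nothing touching it, both before and after the button press.
- **Button:** I pressed the green button to its stop. The reading was 19 N at the end, including the stop.

**Last checks:**
- The final pictures show the door flush, with five round shapes visible through the amber window.
- The two narrow sleeves, the cup and the cast measured within a few mm of where they started.
- The brush read 7 mm off in one view and unchanged in the other. I did not go near it.
- Nothing I saw suggested that a wide sleeve had been knocked aside.
- When setting sleeves down, the measured force briefly reached about 31 N in total. That is the highest reading I saw; the limits are 40 N for the arm or gripper body pressing on something and 120 N at the wrist.

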